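Fill the empty bay and close the cartridge caddy

ROBOT

A 7-joint arm with a two-finger parallel gripper is mounted at the origin on the work surface. World frame = base frame: x ahead of the robot, y to its left, z up, the work surface at z = 0. Lengths are in m, angles in rad, forces in N, time in s.
With the tool pointing down it reaches from about 0.425 to 0.825 m from the base axis. Payload 3.6 kg.
Tool frame: the origin (TCP) lies on the centre line of the jaws, within the pads' length; the fingertips stand 17 mm ahead of it and the grasp point (between the pads) lies 2 mm behind it; z points along the fingers, y is the line along which they close (so a half turn about z gives the same grasp; the last joint's range is limited). The gripper opens to 85 mm and grips with 20 to 120 N. Pads are 22 mm wide; open, the fingers measure 114 mm over their backs; the gripper's body (76 mm by 85 mm) begins 54 mm behind the grasp point. The pads swing forward as they close: fully open they stand 13 mm farther back than shut.
Start: joints at [-1.25, 0.615, -0.013, 1.423, 0.008, 1.103, -0.04], TCP at [0.222, 0.611, 0.248] pointing down, gripper open.
Joint ranges: [-3.12, 3.12], [-0.3, 2.06], [-1.34, 1.32], [0.26, 2.42], [-1.36, 4.5], [0.01, 1.98], [-2.84, 2.84]. Speed limits (rad/s): [2.79, 2.79, 3.14, 3.14, 3.14, 3.14, 3.14].

INTERFACE

Orientations are given as a rotation vector (axis times angle).
In Python, from bench import bot gives the robot as it stands.
- The arm moves only by the tool apply_moves, never from a script. Its argument "rows" is a list of rows, each an object of numbers: "grip": the finger opening in mm, from 0 to 85.4; "x", "y", "z": the shift along the tool's x, y, z in mm; "rx", "ry", "rz": the turn, a rotation vector about the tool's x, y, z in rad. In form: [{"grip": .., "x": .., "y": .., "z": .., "rx": .., "ry": .., "rz": ..}, ...]. A call has 1 to 20 rows; each row is the pose to reach, as a shift and turn from the pose commanded when the call began, along the tool's axes at that moment; what a row does not reach only later rows make up. A row lasts 1/8 s, in which the tool goes at most 62.5 mm and 10.7 degrees, less where a joint would pass 70% of its speed; a pose out of reach is approached as far as the arm can. A call with a gripper value outside its range is refused whole. The fingers move at their own pace and stop on an object; "newtons" is the grip in N (left out, the last holds). Time passes only in rows, so rows that repeat a pose let the fingers close. It gives the time, the measured TCP pose, the force, the opening and the grip force at its end, in the units of the state.
- bot.read_state(): the state, without advancing time (a new reading comes with each control period).
- bot.capture(name): name is "scene" or "top"; returns the picture (384x512x3 uint8, red, green, blue); there is no depth.
- bot.camera_model(name): a dict with "K" (3x3 intrinsics, pixels), "xyz" and "orientation" of the camera in the world. Camera axes: x right, y up, looking along -z (the intrinsics and any distortion apply to the point x, -y, -z); pixel columns grow to the right and rows downward; lengths in m; the calibration is good to about 2 mm. A picture is of the moment at which its call begins. camera_model takes no time and is no camera call.
- bot.close_job(): hands the job in; it is judged then, once.
The state is a dict: "clock": time; "joint_positions": joint angles; "dq": joint speeds; "joint_torque": joint torques, N m; "tool_pos": TCP position; "orientation": TCP orientation; "force": force on the tool from outside, world axes, zero at the start; "torque": the same for the moment, N m; "finger_gap": opening from 0.0 (shut) to 1.0 (fully open); "gripper_force": force on a finger pad.
Only numpy, scipy, OpenCV 4.12 (cv2) and the standard library are available. Lean on these libraries where they do the work, as an engineer would, in place of code of your own. Each camera call takes 0.05 s, during which the arm holds its last target. There are 200 camera calls.

TASK

Stand the red spare cartridge in the empty bay of the cartridge caddy, leaving the two cartridges that are already in it in their bays. Then turn the clear blue dust cover, which lies upside down on the desk, the right way up, standing it on its end on the desk and letting go half-way to take it again, and set it over the cartridges onto the caddy's rim, so that it sits fully down on the ledge and level. Handle the cover gently, never letting it drop or topple, and leave the other things on the desk where they are.

Things in the scene. Friction and masses are not known exactly. Their poses are not given: they have to be found in the camera images.
- cover: Clear blue plastic dust cover, a shell open on one side: 90 (x) x 60 (y) x 40 mm (z) outside, panel 4 mm, walls 3.5 mm, 90 g. Origin at the centre of the panel's outer face, z from the panel towards the open side. It starts upside down, panel on the desk, z up; on the caddy its z points down. It stands stably on either 60 x 40 mm end
- cover_mouth (a point): centre of the cover's open edge, 40 mm from the cover's origin along its z; axes as the cover's
- caddy: Cartridge caddy, fixed. Origin under its centre, z up. Black foot 90 (x) x 58 mm (y), its ledge 18 mm high; inside it a grey collar (the rim), 78 x 48 mm, rises to 26 mm. The cover goes round the collar, long side along x either way round, with 2.5 mm play on each side, its open edge on the ledge. Three bays in a row along x, each 20 (x) x 41 mm (y), floors at 4 mm
- caddy_ledge (a point): centre of the caddy at the height of the ledge (18 mm), where cover_mouth comes when the cover is seated; axes as the caddy's
- bay0 (a point): centre of the floor of bay 0 (-26 mm along the caddy's x); axes as the caddy's. Which bay is empty changes from start to start
- bay1 (a point): centre of the floor of bay 1 (0 mm along the caddy's x); axes as the caddy's. Which bay is empty changes from start to start
- bay2 (a point): centre of the floor of bay 2 (26 mm along the caddy's x); axes as the caddy's. Which bay is empty changes from start to start
- spare: The red spare, standing on the desk: an upright cartridge (14 x 36 x 46 mm high, 40 g); origin at the centre of its underside, x across its 14 mm thickness, y along its 36 mm width, z up
- cart_green: The green cartridge, standing in a bay of the caddy, its top 50 mm above the desk: an upright cartridge (14 x 36 x 46 mm high, 40 g); origin at the centre of its underside, x across its 14 mm thickness, y along its 36 mm width, z up
- cart_white: The white cartridge, standing in another bay: an upright cartridge (14 x 36 x 46 mm high, 40 g); origin at the centre of its underside, x across its 14 mm thickness, y along its 36 mm width, z up
- joystick: bystander: black joystick base, 110 x 110 x 45 mm with a stick to 132 mm; origin under its centre
- heatsink: bystander: copper heat sink fin block, 50 x 50 x 30 mm; origin under its centre
- trigger: bystander: smoky plastic shoulder trigger, 30 x 50 x 12 mm; origin under its centre
- jar: bystander: amber jar with a metal cap, 56 mm across, 75 mm high; origin under its centre
There are look-alikes about, which are no part of the job. Several things look just like the cover: the one meant starts farthest from the robot's base.

How it is judged:
On the way, in this order (a step that is already met when the one before it is completed fails the run):
1. the spare stands in the empty bay, down on its floor (((horizontal distance between spare and bay0 below 0.006 m and z of spare in the frame of bay0 below 0.004 m and angle between the z axis of spare and the z axis of caddy, either way round below 0.12 rad) or (horizontal distance between spare and bay1 below 0.006 m and z of spare in the frame of bay1 below 0.004 m and angle between the z axis of spare and the z axis of caddy, either way round below 0.12 rad) or (horizontal distance between spare and bay2 below 0.006 m and z of spare in the frame of bay2 below 0.004 m and angle between the z axis of spare and the z axis of caddy, either way round below 0.12 rad))), for 0.2 s.
2. the cover stands on its end on the desk, let go, half turned (angle between cover's own z axis and vertical between 1.4 and 1.74 rad and height (world z) of cover below 0.055 m and contact force between cover and the fingers below 0.05 N and linear speed of cover below 0.03 m/s), for 0.2 s.
At the end, for the whole second after the job is handed in: All three cartridges stand upright in the caddy's bays (within 6 mm of a bay's centre, less than 4 mm off its floor, within 7 degrees of upright); the cover is the right way up, its open edge on the ledge within 3 mm in height, centred within 6 mm, level within 0.04 rad, and at rest (((horizontal distance between spare and bay0 below 0.006 m and z of spare in the frame of bay0 below 0.004 m and angle between the z axis of spare and the z axis of caddy, either way round below 0.12 rad) or (horizontal distance between spare and bay1 below 0.006 m and z of spare in the frame of bay1 below 0.004 m and angle between the z axis of spare and the z axis of caddy, either way round below 0.12 rad) or (horizontal distance between spare and bay2 below 0.006 m and z of spare in the frame of bay2 below 0.004 m and angle between the z axis of spare and the z axis of caddy, either way round below 0.12 rad)) and ((horizontal distance between cart_green and bay0 below 0.006 m and z of cart_green in the frame of bay0 below 0.004 m and angle between the z axis of cart_green and the z axis of caddy, either way round below 0.12 rad) or (horizontal distance between cart_green and bay1 below 0.006 m and z of cart_green in the frame of bay1 below 0.004 m and angle between the z axis of cart_green and the z axis of caddy, either way round below 0.12 rad) or (horizontal distance between cart_green and bay2 below 0.006 m and z of cart_green in the frame of bay2 below 0.004 m and angle between the z axis of cart_green and the z axis of caddy, either way round below 0.12 rad)) and ((horizontal distance between cart_white and bay0 below 0.006 m and z of cart_white in the frame of bay0 below 0.004 m and angle between the z axis of cart_white and the z axis of caddy, either way round below 0.12 rad) or (horizontal distance between cart_white and bay1 below 0.006 m and z of cart_white in the frame of bay1 below 0.004 m and angle between the z axis of cart_white and the z axis of caddy, either way round below 0.12 rad) or (horizontal distance between cart_white and bay2 below 0.006 m and z of cart_white in the frame of bay2 below 0.004 m and angle between the z axis of cart_white and the z axis of caddy, either way round below 0.12 rad)) and horizontal distance between cover_mouth and caddy_ledge below 0.006 m and z of cover_mouth in the frame of caddy_ledge between -0.003 and 0.003 m and z of cover in the frame of caddy_ledge above 0.035 m and angle between the z axis of cover and the z axis of caddy, either way round below 0.04 rad and linear speed of cover below 0.02 m/s); the robot touches nothing.
It fails at once if the cover is dropped, thrown or toppled (it moves faster than 0.5 m/s with no finger on it) (contact force between cover and the fingers below 0.05 N and linear speed of cover above 0.5 m/s).
It fails at once if a cartridge already in the caddy is taken out (raised more than 20 mm) (z of any of cart_green, cart_white in the frame of bay1 above 0.02 m).
It fails at once if a bystander is moved more than 30 mm (distance of any of joystick, heatsink, trigger, jar from where it was at the start of the episode above 0.03 m).
It also fails if it takes over 59 s, if anything falls off the work surface, if the arm or the gripper's body presses on something with over 40 N, if the wrist force passes 120 N, or if a joint passes its speed limit or range.

## Working session

There is one attempt and no reset: what is moved stays moved. The work goes in short steps, Python scripts to look and compute and a tool call to move; the robot and the scene stay as the last step left them, time stands still between calls to the robot, and variables do not carry over. Pictures are saved under pics/ and viewed, at most 10 in all, crops included, and the job is handed in when it is done.

Besides the shell and the picture viewer there is one more tool, called after "Emit:" by a JSON object that holds its "name" and its "arguments". apply_moves: Moves the arm, as the interface text tells. Its arguments: {"type":"object","properties":{"rows":{"type":"array"},"newtons":{"type":"number"}},"required":["rows"]}

```bash
mkdir -p pics; ls
python3 - <<'E'
from bench import bot
import cv2,numpy as np
np.set_printoptions(precision=4,suppress=True)
s=bot.read_state();print(s)
for n in("scene","top"):
    im=bot.capture(n);np.save(n+'.npy',im);cv2.imwrite(f'pics/{n}0.png',im[:,:,::-1]);print(n,bot.camera_model(n))
E
```

```text
pics
{'clock': 0.0, 'joint_positions': array([-1.2495,  0.6159, -0.0126,  1.425 ,  0.0081,  1.1034, -0.0404]), 'dq': array([ 0.0002, -0.0009,  0.0001, -0.0012,  0.0018, -0.0004,  0.0002]), 'joint_torque': array([  0.    , -46.9234,   0.2591, -17.1037,   0.01  ,   0.0095,
         0.    ]), 'tool_pos': array([0.2213, 0.6104, 0.2471]), 'orientation': array([-0.5434, -3.0938,  0.004 ]), 'force': array([ 0.4951, -0.025 ,  0.8675]), 'torque': array([-0.0349,  0.0037,  0.0047]), 'gripper_force': 0.0, 'finger_gap': 1.0020217513196303}
scene {'K': array([[395.6227,   0.    , 258.9202],
       [  0.    , 395.6227, 192.8152],
       [  0.    ,   0.    ,   1.    ]]), 'xyz': array([1.0604, 0.3145, 0.8334]), 'orientation': array([0.3931, 0.7143, 2.0471])}
top {'K': array([[448.0798,   0.    , 257.1233],
       [  0.    , 448.0798, 193.2766],
       [  0.    ,   0.    ,   1.    ]]), 'xyz': array([0.3651, 0.0087, 1.3021]), 'orientation': array([ 0.1115, -0.1172, -1.5833])}
```

View pics/scene0.png

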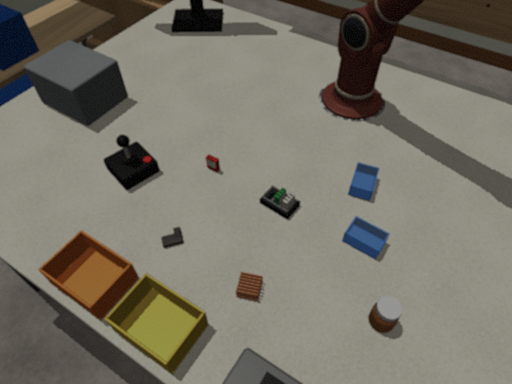

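View pics/top0.png

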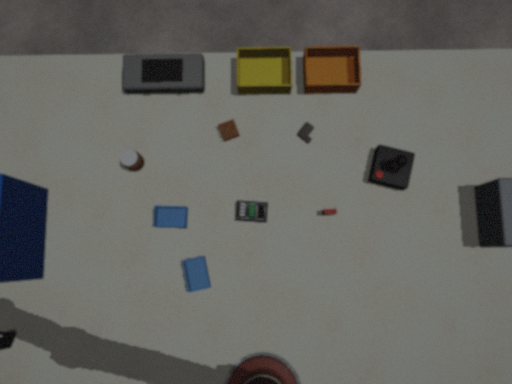

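Scene: cover candidates are the blue boxes at (366,237) and (364,181), which appear in top at (171,217) and (197,274). The base is at top (263,375), so the farther one is (171,217). The caddy is at top (252,211) with its right-hand bay dark, and the red spare is at top (327,212). The red button at (380,174) belongs to the joystick.

```bash
cat > h.py <<'E'
import numpy as np,cv2
from scipy.spatial.transform import Rotation as R
np.set_printoptions(precision=4,suppress=True)
from bench import bot
C={n:bot.camera_model(n) for n in("scene","top")}
def ray(n,uv,z):
    c=C[n];d=np.linalg.inv(c['K'])@np.array([uv[0],uv[1],1.]);d=R.from_rotvec(c['orientation']).as_matrix()@(d*[1,-1,-1])
    o=np.array(c['xyz']);return (o+d*(z-o[2])/d[2])[:2]
def proj(n,P):
    c=C[n];p=R.from_rotvec(c['orientation']).as_matrix().T@(np.array(P)-c['xyz']);p=p*[1,-1,-1];q=c['K']@p;return q[:2]/q[2]
def mask(im,lo,hi):
    return cv2.inRange(cv2.cvtColor(im,cv2.COLOR_RGB2HSV),np.array(lo),np.array(hi))
def blobs(n,im,lo,hi,box,z,amin=15):
    m=mask(im,lo,hi);k=np.zeros_like(m);x0,y0,x1,y1=box;k[y0:y1,x0:x1]=m[y0:y1,x0:x1]
    for c in cv2.findContours(k,cv2.RETR_EXTERNAL,cv2.CHAIN_APPROX_NONE)[0]:
        if cv2.contourArea(c)<amin: continue
        w=np.array([ray(n,p[0],z) for p in c],np.float32)
        r=cv2.minAreaRect(w*1000);M=cv2.moments(c)
        print(n,'px',np.round([M['m10']/M['m00'],M['m01']/M['m00']],1),'A',cv2.contourArea(c),'rect mm',np.round(r[0],1),np.round(r[1],1),'ang',round(r[2],1),'corners',np.round(cv2.boxPoints(r)).tolist())
E
cat > m0.py <<'E'
from h import *
S=np.load('scene.npy');T=np.load('top.npy')
print('blue');blobs('top',T,(95,90,50),(125,255,255),(100,180,240,320),0.04)
blobs('scene',S,(95,90,50),(125,255,255),(330,150,400,270),0.04)
print('red');blobs('top',T,(0,120,60),(12,255,255),(300,195,350,225),0.046)
blobs('top',T,(168,120,60),(180,255,255),(300,195,350,225),0.046)
blobs('scene',S,(0,120,60),(12,255,255),(195,145,230,180),0.046)
print('caddy dark');blobs('top',T,(0,0,0),(180,255,70),(225,190,280,232),0.018)
print('green');blobs('top',T,(45,90,40),(90,255,255),(225,190,280,232),0.05)
print('white');blobs('top',T,(0,0,150),(180,60,255),(237,203,266,219),0.05,3)
a=cv2.resize(T[190:300,140:350],None,fx=3.8,fy=3.8,interpolation=cv2.INTER_CUBIC)
b=np.hstack([cv2.resize(S[145:220,190:310],None,fx=3.3,fy=3.3,interpolation=cv2.INTER_CUBIC),cv2.resize(S[155:260,330:410],(198,247))])
b=cv2.copyMakeBorder(b,0,max(0,0),0,max(0,a.shape[1]-b.shape[1]),cv2.BORDER_CONSTANT)[:,:a.shape[1]]
o=np.vstack([a[:345],b]);print(o.shape);cv2.imwrite('pics/c0.png',o[:600,:,::-1])
E
python3 m0.py
```

```text
blue
top px [196.  273.6] A 642.5 rect mm [327.4 176. ] [86.6 60.8] ang 11.5 corners [[279.0, 197.0], [291.0, 138.0], [376.0, 155.0], [364.0, 214.0]]
top px [169.8 216.3] A 613.0 rect mm [487.8 250.2] [92.5 57.9] ang 86.6 corners [[456.0, 206.0], [514.0, 202.0], [519.0, 295.0], [462.0, 298.0]]
scene px [365.2 237.1] A 1022.0 rect mm [502.9 255.8] [89.1 80.8] ang 87.8 corners [[461.0, 213.0], [542.0, 210.0], [545.0, 299.0], [464.0, 302.0]]
scene px [363.4 181.4] A 684.0 rect mm [344.2 183.9] [118.   58.3] ang 10.9 corners [[281.0, 201.0], [292.0, 144.0], [408.0, 166.0], [397.0, 224.0]]
red
top px [328.9 211.4] A 31.0 rect mm [ 493.9 -199. ] [33.9  8.5] ang 89.1 corners [[489.0, -216.0], [498.0, -216.0], [498.0, -182.0], [490.0, -182.0]]
scene px [211.9 158.5] A 38.5 rect mm [ 500.6 -196.1] [15.8 34.5] ang 6.3 corners [[491.0, -180.0], [495.0, -214.0], [510.0, -212.0], [507.0, -178.0]]
caddy dark
top px [253.  212.4] A 358.0 rect mm [501.2  21.3] [88.1 55.8] ang 86.5 corners [[471.0, -21.0], [526.0, -24.0], [532.0, 64.0], [476.0, 67.0]]
green
top px [251.3 209.9] A 52.5 rect mm [499.7  19.3] [14.1 36.7] ang 89.2 corners [[481.0, 13.0], [518.0, 12.0], [518.0, 26.0], [481.0, 27.0]]
whiteTraceback (most recent call last):
  File "m0.py", line 12, in <module>
    b=np.hstack([cv2.resize(S[145:220,190:310],None,fx=3.3,fy=3.3,interpolation=cv2.INTER_CUBIC),cv2.resize(S[155:260,330:410],(198,247))])
    return _nx.concatenate(arrs, 1, dtype=dtype, casting=casting)
           ~~~~~~~~~~~~~~~^^^^^^^^^^^^^^^^^^^^^^^^^^^^^^^^^^^^^^^
ValueError: all the input array dimensions except for the concatenation axis must match exactly, but along dimension 0, the array at index 0 has size 248 and the array at index 1 has size 247
```

```bash
sed -i 's/(198,247)/(198,248)/' m0.py; python3 m0.py | tail -1; mv m0.py /tmp
```

```text
(593, 798, 3)
```

View pics/c0.png

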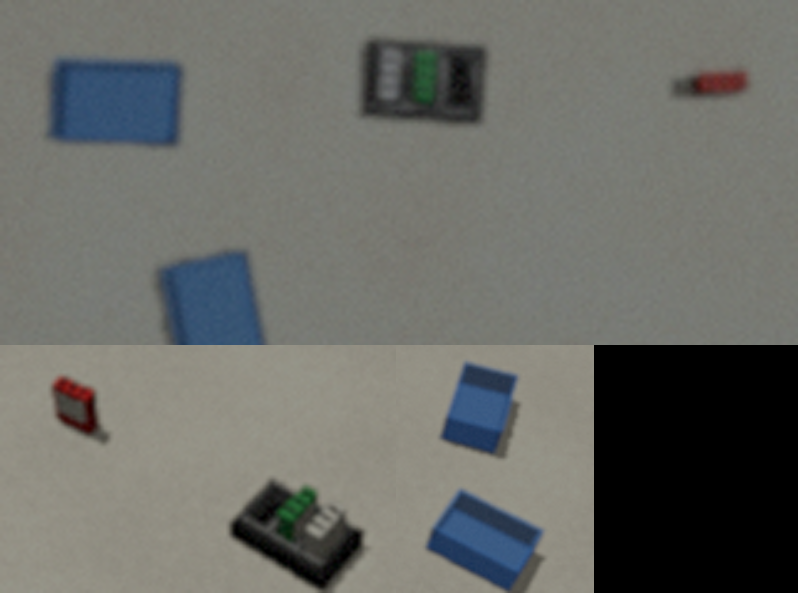

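The crop confirms it. The far blue tray (crop 118,102) lies with its open side up and is the cover; the near one is the look-alike. The caddy's third bay, on the -y side, is empty, and the red spare stands with its width along y. Next I'll take sub-pixel edge profiles.

```bash
cat >> h.py <<'E'
def prof(n,im,c,ang,half,wid,z,ch):
    """profile of channel ch(float img) along world direction ang through c at height z, averaged over +-wid; mm"""
    t=np.arange(-half,half+.1,.5);u=np.array([np.cos(ang),np.sin(ang)]);v=np.array([-u[1],u[0]]);acc=0
    ws=np.linspace(-wid,wid,9)
    for w in ws:
        P=[proj(n,[*( (np.array(c)+u*a+v*w)/1000),z]) for a in t];P=np.array(P,np.float32)
        acc=acc+cv2.remap(ch,P[None,:,0],P[None,:,1],cv2.INTER_LINEAR)[0]
    return t,acc/len(ws)
def cross(t,p,lev=None):
    lev=(p.max()+p.min())/2 if lev is None else lev
    s=np.where(np.diff(np.sign(p-lev)))[0]
    return [round(float(t[i]+.5*(lev-p[i])/(p[i+1]-p[i])),1) for i in s]
E
cat > m1.py <<'E'
from h import *
S=np.load('scene.npy').astype(np.float32);T=np.load('top.npy').astype(np.float32)
I={'scene':S,'top':T}
for n in I:
    im=I[n];red=im[:,:,0]-im[:,:,1];grn=im[:,:,1]-im[:,:,0];blu=im[:,:,2]-im[:,:,0];g=im.mean(2)
    for nm,ch,c,z,wx,wy in(('red',red,(495,-198),.046,14,4),('green',grn,(500,20),.05,14,4)):
        a0=np.deg2rad(0)
        th,h=((0,4),(90,14)) if nm=='red' else ((0,4),(90,14))
        w_along_x=10 if nm=='red' else 3
        w_along_y=3 if nm=='red' else 10
        t,p=prof(n,im,c,0,40,w_along_x,z,ch);print(n,nm,'x',cross(t,p)+np.zeros(0).tolist())
        t,p=prof(n,im,c,np.pi/2,40,w_along_y,z,ch);print(n,nm,'y',cross(t,p))
    for dy in(-30,0,30):
        t,p=prof(n,im,(500,20+dy),0,55,6,.018,g);print(n,'caddy x @y',20+dy,cross(t,p))
    for dx in(-16,0,16):
        t,p=prof(n,im,(500+dx,20),np.pi/2,70,5,.018,g);print(n,'caddy y @x',500+dx,cross(t,p))
    for dy in(-30,0,30):
        for z in(.04,0):
            t,p=prof(n,im,(488,250+dy),0,55,6,z,blu);print(n,'cover x @y',250+dy,z,cross(t,p))
    for dx in(-15,15):
        for z in(.04,0):
            t,p=prof(n,im,(488+dx,250),np.pi/2,70,5,z,blu);print(n,'cover y @x',488+dx,z,cross(t,p))
E
python3 m1.py
```

```text
scene red x [-2.4, 11.7]
scene red y [-16.6, 17.7]
scene green x [-10.9, 24.8]
scene green y [-4.1, 10.4]
scene caddy x @y -10 [-24.8, 38.8]
scene caddy x @y 20 [-27.0, 41.3]
scene caddy x @y 50 [-19.5, 44.3]
scene caddy y @x 484 [-39.9, 9.3, 25.8, 50.8]
scene caddy y @x 500 [-40.9, 8.0, 25.1, 55.6]
scene caddy y @x 516 [-41.4, 54.1]
scene cover x @y 220 0.04 [-28.6, 53.4]
scene cover x @y 220 0 [27.3]
scene cover x @y 250 0.04 [-26.1, 54.9]
scene cover x @y 250 0 [28.9]
scene cover x @y 280 0.04 [-25.9]
scene cover x @y 280 0 [30.0]
scene cover y @x 473 0.04 [-39.5, 50.7]
scene cover y @x 473 0 [-44.7, 49.9]
scene cover y @x 503 0.04 [-39.5, 50.6]
scene cover y @x 503 0 [-42.4, 48.7]
top red x [-7.1, 7.0]
top red y [-20.0, 15.6]
top green x [-17.4, 20.7]
top green y [-8.1, 7.6]
top caddy x @y -10 [-29.6, 27.2]
top caddy x @y 20 [-27.6, 31.1]
top caddy x @y 50 [-26.0, -9.6, 6.3, 10.7, 15.4, 33.9]
top caddy y @x 484 [-42.9, 47.5]
top caddy y @x 500 [-42.8, 19.1, 35.2, 46.3]
top caddy y @x 516 [-45.2, 16.7, 33.3, 46.2]
top cover x @y 220 0.04 [-31.6, 28.7]
top cover x @y 220 0 [-28.4, 33.1]
top cover x @y 250 0.04 [-29.7, 30.0]
top cover x @y 250 0 [-27.1, 34.5]
top cover x @y 280 0.04 [-28.5, 31.2]
top cover x @y 280 0 [-25.9, 35.9]
top cover y @x 473 0.04 [-46.0, 46.4]
top cover y @x 473 0 [-39.6, 55.5]
top cover y @x 503 0.04 [-47.3, 46.0]
top cover y @x 503 0 [-40.8, 55.1]
```

Emit:
{"name": "apply_moves", "arguments": {"rows": [{"grip": 60,"x": -204,"y": -96,"z": 0,"rz": 0.7},{"grip": 60,"x": -204,"y": -96,"z": 0,"rz": 0.7},{"grip": 60,"x": -204,"y": -96,"z": 0,"rz": 0.7},{"grip": 60,"x": -204,"y": -96,"z": 0,"rz": 0.7},{"grip": 60,"x": -340,"y": -207,"z": 20,"rz": 1.2},{"grip": 60,"x": -340,"y": -207,"z": 20,"rz": 1.2},{"grip": 60,"x": -340,"y": -207,"z": 20,"rz": 1.2},{"grip": 60,"x": -436,"y": -384,"z": 40,"rz": 1.8},{"grip": 60,"x": -436,"y": -384,"z": 40,"rz": 1.8},{"grip": 60,"x": -436,"y": -384,"z": 40,"rz": 1.8},{"grip": 60,"x": -491,"y": -535,"z": 60,"rz": 2.3},{"grip": 60,"x": -491,"y": -535,"z": 80,"rz": 2.3},{"grip": 60,"x": -491,"y": -535,"z": 80,"rz": 2.3},{"grip": 60,"x": -535,"y": -667,"z": 120,"rz": 2.76},{"grip": 60,"x": -535,"y": -667,"z": 140,"rz": 2.76},{"grip": 60,"x": -535,"y": -667,"z": 140,"rz": 2.76},{"grip": 60,"x": -535,"y": -667,"z": 140,"rz": 2.76},{"grip": 60,"x": -535,"y": -667,"z": 140,"rz": 2.76}]}}

```text
invalid input
```

```bash
cat >> h.py <<'E'
def st():
    s=bot.read_state();M=R.from_rotvec(s['orientation']).as_matrix()
    import json
    open('log.jsonl','a').write(json.dumps([s['joint_positions'].tolist(),s['tool_pos'].tolist(),s['orientation'].tolist()])+'\n')
    print('t',s['clock'],'pos',s['tool_pos']*1000,'x',M[:,0],'y',M[:,1],'z',M[:,2],'q',s['joint_positions'],'gap',round(s['finger_gap']*85.4,1),'gf',round(s['gripper_force'],1),'F',s['force']);return s,M
def go(p,yrot=None,M=None,s=None):
    """shift in tool axes (mm) to reach world p (mm)"""
    return M.T@(np.array(p)-s['tool_pos']*1000)
E
cat > look.py <<'E'
from h import *
import sys
k=sys.argv[1];st()
for n in("scene","top"):
    im=bot.capture(n);np.save(n+k+'.npy',im)
x0,y0,x1,y1=map(int,sys.argv[2:6]);a=np.load('scene'+k+'.npy')[y0:y1,x0:x1]
X0,Y0,X1,Y1=map(int,sys.argv[6:10]);b=np.load('top'+k+'.npy')[Y0:Y1,X0:X1]
f=lambda q:cv2.resize(q,(390,390*q.shape[0]//q.shape[1]),interpolation=cv2.INTER_CUBIC)
a,b=f(a),f(b);h=max(len(a),len(b));p=lambda q:cv2.copyMakeBorder(q,0,h-len(q),0,0,cv2.BORDER_CONSTANT)
cv2.imwrite('pics/v'+k+'.png',np.hstack([p(a),p(b)])[:600,:,::-1])
E
python3 - <<'E'
from h import *
s,M=st();print(go((497,-199,42),M=M,s=s))
E
```

```text
t 0.1 pos [221.3117 610.4836 247.2477] x [-0.9401  0.3408 -0.    ] y [ 0.3408  0.9401 -0.0023] z [-0.0008 -0.0022 -1.    ] q [-1.2495  0.6158 -0.0126  1.4247  0.0081  1.1034 -0.0404] gap 85.5 gf 0.0 F [-0.211  -0.6546 -0.0218]
[-535.0267 -666.6127  206.8049]
```

Emit:
{"name": "apply_moves", "arguments": {"rows": [{"grip": 60,"x": -204,"y": -96,"z": 0,"rx": 0,"ry": 0,"rz": 0.7},{"grip": 60,"x": -204,"y": -96,"z": 0,"rx": 0,"ry": 0,"rz": 0.7},{"grip": 60,"x": -204,"y": -96,"z": 0,"rx": 0,"ry": 0,"rz": 0.7},{"grip": 60,"x": -204,"y": -96,"z": 0,"rx": 0,"ry": 0,"rz": 0.7},{"grip": 60,"x": -340,"y": -207,"z": 20,"rx": 0,"ry": 0,"rz": 1.2},{"grip": 60,"x": -340,"y": -207,"z": 20,"rx": 0,"ry": 0,"rz": 1.2},{"grip": 60,"x": -340,"y": -207,"z": 20,"rx": 0,"ry": 0,"rz": 1.2},{"grip": 60,"x": -436,"y": -384,"z": 40,"rx": 0,"ry": 0,"rz": 1.8},{"grip": 60,"x": -436,"y": -384,"z": 40,"rx": 0,"ry": 0,"rz": 1.8},{"grip": 60,"x": -436,"y": -384,"z": 40,"rx": 0,"ry": 0,"rz": 1.8},{"grip": 60,"x": -491,"y": -535,"z": 60,"rx": 0,"ry": 0,"rz": 2.3},{"grip": 60,"x": -491,"y": -535,"z": 80,"rx": 0,"ry": 0,"rz": 2.3},{"grip": 60,"x": -491,"y": -535,"z": 80,"rx": 0,"ry": 0,"rz": 2.3},{"grip": 60,"x": -535,"y": -667,"z": 120,"rx": 0,"ry": 0,"rz": 2.76},{"grip": 60,"x": -535,"y": -667,"z": 140,"rx": 0,"ry": 0,"rz": 2.76},{"grip": 60,"x": -535,"y": -667,"z": 140,"rx": 0,"ry": 0,"rz": 2.76},{"grip": 60,"x": -535,"y": -667,"z": 140,"rx": 0,"ry": 0,"rz": 2.76}]}}

```text
clock: 2.22
tool_pos: [0.4958, -0.2003, 0.1072]
orientation: [3.141, 0.048, -0.005]
force: [0.1, 0.7, 0.4]
finger_gap: 0.701
gripper_force: 0.0
```

Run:
```python
from h import *
s,M=st();print(go((497,-199,42),M=M,s=s))
```

```text
t 2.225 pos [ 495.826  -200.2665  107.2111] x [ 0.9995  0.0303 -0.0029] y [ 0.0303 -0.9995  0.0006] z [-0.0029 -0.0007 -1.    ] q [-0.0493  0.7073  0.624   1.9197 -0.6138  0.7156 -0.5994] gap 59.9 gf 0.0 F [0.0866 0.7386 0.3618]
[ 1.4025 -1.2681 65.2066]
```

Emit:
{"name": "apply_moves", "arguments": {"newtons": 35, "rows": [{"grip": 60,"x": 1,"y": -1,"z": 30,"rx": 0,"ry": 0,"rz": 0},{"grip": 60,"x": 1,"y": -1,"z": 65,"rx": 0,"ry": 0,"rz": 0},{"grip": 60,"x": 1,"y": -1,"z": 65,"rx": 0,"ry": 0,"rz": 0},{"grip": 30,"x": 1,"y": -1,"z": 65,"rx": 0,"ry": 0,"rz": 0},{"grip": 30,"x": 1,"y": -1,"z": 65,"rx": 0,"ry": 0,"rz": 0},{"grip": 30,"x": 1,"y": -1,"z": 65,"rx": 0,"ry": 0,"rz": 0},{"grip": 30,"x": 1,"y": -1,"z": 65,"rx": 0,"ry": 0,"rz": 0},{"grip": 30,"x": 1,"y": -1,"z": 65,"rx": 0,"ry": 0,"rz": 0}]}}

```text
clock: 3.22
tool_pos: [0.4993, -0.1975, 0.045]
orientation: [3.141, 0.054, 0.005]
force: [-0.3, 1.1, 7.3]
finger_gap: 0.408
gripper_force: 35.8
```

```bash
python3 look.py 1 150 100 310 230 220 170 370 250
```

```text
t 3.225 pos [ 499.3431 -197.49     44.9883] x [0.9994 0.0343 0.0032] y [ 0.0343 -0.9994  0.0004] z [ 0.0032 -0.0003 -1.    ] q [ 0.0075  0.795   0.525   1.9514 -0.7094  0.5831 -0.5231] gap 34.8 gf 35.8 F [-0.3368  1.0921  7.3148]
```

View pics/v1.png

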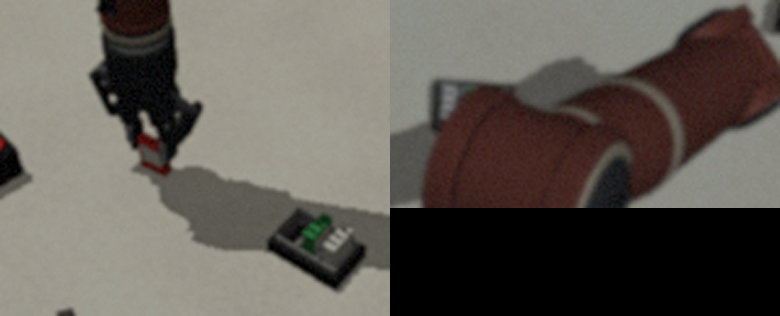

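Emit:
{"name": "apply_moves", "arguments": {"rows": [{"grip": 30,"x": 0,"y": 0,"z": -30,"rx": 0,"ry": 0,"rz": 0},{"grip": 30,"x": 1,"y": -20,"z": -65,"rx": 0,"ry": 0,"rz": -0.2},{"grip": 30,"x": 3,"y": -70,"z": -65,"rx": 0,"ry": 0,"rz": -0.5},{"grip": 30,"x": 5,"y": -120,"z": -65,"rx": 0,"ry": 0,"rz": -0.9},{"grip": 30,"x": 7,"y": -170,"z": -60,"rx": 0,"ry": 0,"rz": -1.2},{"grip": 30,"x": 9,"y": -194,"z": -55,"rx": 0,"ry": 0,"rz": -1.45},{"grip": 30,"x": 9,"y": -194,"z": -50,"rx": 0,"ry": 0,"rz": -1.45},{"grip": 30,"x": 9,"y": -194,"z": -50,"rx": 0,"ry": 0,"rz": -1.45},{"grip": 30,"x": 9,"y": -194,"z": -50,"rx": 0,"ry": 0,"rz": -1.45},{"grip": 30,"x": 9,"y": -194,"z": -50,"rx": 0,"ry": 0,"rz": -1.45}]}}

```text
clock: 4.58
tool_pos: [0.5006, -0.0034, 0.0937]
orientation: [2.318, 2.12, 0.001]
force: [0.0, 0.1, -0.4]
finger_gap: 0.415
gripper_force: 35.1
```

```bash
python3 look.py 2 220 120 340 230 220 150 300 240
```

```text
t 4.575 pos [500.6222  -3.4046  93.7097] x [0.0888 0.9961 0.0001] y [ 0.9961 -0.0888  0.0006] z [ 0.0006  0.0001 -1.    ] q [-0.1891  0.6223  0.2279  2.0173 -0.2642  0.529   0.1376] gap 35.4 gf 35.1 F [ 0.0341  0.1488 -0.3586]
```

View pics/v2.png

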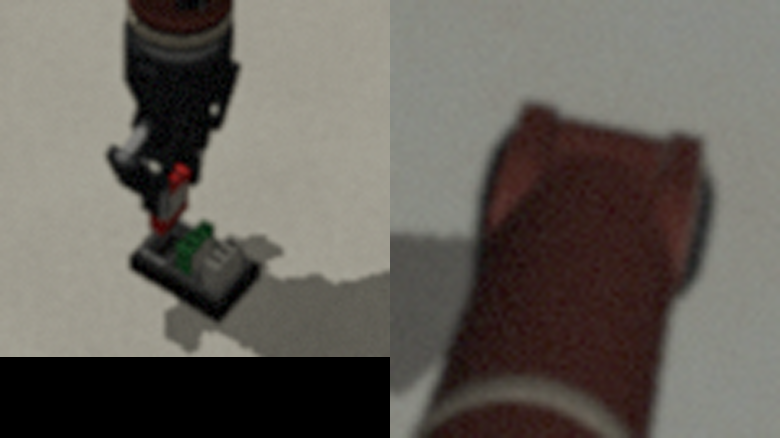

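Run:
```python
from h import *
S=np.load('scene2.npy').astype(np.float32);red=S[:,:,0]-S[:,:,1];g=S.mean(2)
a=np.arctan2(.996,.0888)
c=np.array([500.6,-3.4]);yv=np.array([.996,-.0888])
for z in(.051,.054,.058,.062):
    t,p=prof('scene',S,c+18*yv,a,25,.5,z,red);print(z,cross(t,p),p[::6].round().astype(int))
# lower silhouettes
for k in(-18,18):
    for e in(-7,7):
        q=c+k*yv+e*np.array([.0888,.996]);print(k,e,proj('scene',[*q/1000,.0487]).round(1),proj('scene',[*q/1000,.0947]).round(1))
m=mask(np.load('scene2.npy'),(0,110,50),(12,255,255));m2=mask(np.load('scene2.npy'),(170,110,50),(180,255,255))
m|=m2
for y in range(165,200): 
    xs=np.where(m[y,255:295])[0]+255
    if len(xs):print(y,xs.min(),xs.max(),end='; ')
```

```text
0.051 [16.1] [  4   3   3   3   3   6  12  18  26  30  22   6   3   0  -7 -24 -35]
0.054 [-11.5, 10.4] [  4   2   1   3   3   7  17  28  38  44  36  14   4   1  -4 -18 -32]
0.058 [-7.8, 9.9] [  3   3   2   3   3   8  19  38  51  56  52  32  10   3   1  -6 -26]
0.062 [-6.9, 11.1] [ 4  3  3  2  3  8 19 38 51 55 55 43 20  1  0  0 -8]
-18 -7 [274.  181.9] [274.5 170.1]
-18 7 [278.3 184.5] [279.1 172.7]
18 -7 [265.6 190.5] [265.8 178.7]
18 7 [269.9 193.1] [270.4 181.4]
170 274 276; 171 273 277; 172 273 278; 173 272 278; 174 272 277; 175 272 277; 176 272 277; 177 272 274; 178 272 274; 179 272 272; 183 276 276; 184 275 276; 185 274 274; 186 273 274; 187 267 273; 188 267 272; 189 267 271; 190 267 270; 191 268 270; 192 269 269;
```

Emit:
{"name": "apply_moves", "arguments": {"rows": [{"grip": 30,"x": 0,"y": 3.5,"z": 10,"rx": 0,"ry": 0,"rz": 0},{"grip": 30,"x": 0,"y": 3.5,"z": 18,"rx": 0,"ry": 0,"rz": 0},{"grip": 30,"x": 0,"y": 3.5,"z": 18,"rx": 0,"ry": 0,"rz": 0}]}}

```text
clock: 5.05
tool_pos: [0.5033, -0.0034, 0.0742]
orientation: [-2.315, -2.121, 0.003]
force: [0.5, -1.1, -1.1]
finger_gap: 0.411
gripper_force: 35.1
```

```bash
python3 look.py 3 250 165 310 225 220 150 300 240
python3 - <<'E'
from h import *
a=np.load('scene3.npy')[165:225,250:310];b=cv2.resize(a,(600,600),interpolation=cv2.INTER_CUBIC)
s=bot.read_state();x,y,z=s['tool_pos']*1000
b=np.clip(b.astype(np.float32)*1.5,0,255).astype(np.uint8)
cv2.imwrite('pics/v3.png',b[:,:,::-1])
cx,cy=507.1,23.8;u=np.array([.087,.996]);v=np.array([.996,-.087])
for e in(-10,10):
  for k in(-20.5,20.5):
    p=np.array([cx,cy])-26*u+e*u+k*v;print('bay top',e,k,((proj('scene',[*p/1000,.026])-[250,165])*10+5).round())
for e in(-7,7):
  for k in(-18,18):
    p=np.array([x,y])+e*u+k*v;print('spare bot',e,k,((proj('scene',[*p/1000,(z-45)/1000])-[250,165])*10+5).round())
E
```

```text
t 5.05 pos [503.2775  -3.3675  74.2169] x [ 0.0871  0.9962 -0.0004] y [ 0.9962 -0.0871 -0.0025] z [-0.0026 -0.0002 -1.    ] q [-0.1772  0.6594  0.2118  2.0197 -0.2758  0.4919  0.1487] gap 35.1 gf 35.1 F [ 0.4649 -1.1141 -1.0787]
bay top -10 -20.5 [234. 231.]
bay top -10 20.5 [140. 328.]
bay top 10 -20.5 [295. 267.]
bay top 10 20.5 [202. 366.]
spare bot -7 -18 [236. 228.]
spare bot -7 18 [153. 313.]
spare bot 7 -18 [279. 254.]
spare bot 7 18 [196. 340.]
```

View pics/v3.png

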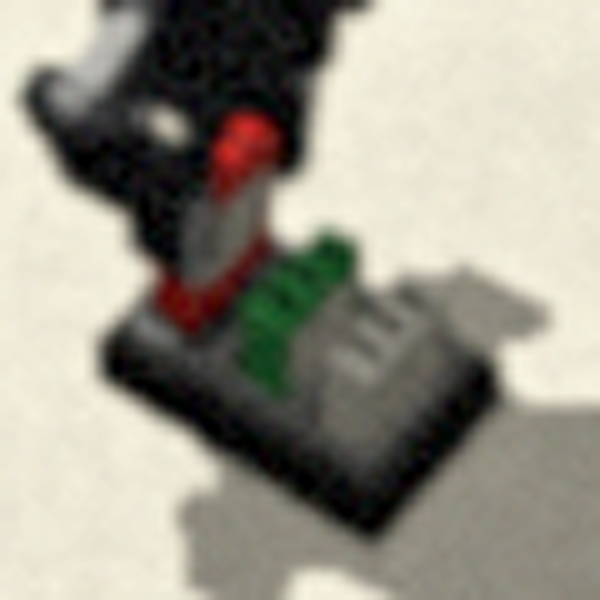

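Run:
```python
from h import *
cx,cy=507.1,23.8;u=np.array([.087,.996]);v=np.array([.996,-.087])
for e,k,z in((-45,29,18),(-45,29,0),(45,29,18),(45,29,0),(45,-29,18),(45,-29,0),(-45,-29,18),(-39,24,26),(-39,-24,26),(-7,-18,50),(7,-18,50),(-7,18,50),(7,18,50)):
    p=np.array([cx,cy])+e*u+k*v;print(e,k,z,((proj('scene',[*p/1000,z/1000])-[250,165])*10+5).round())
```

```text
-45 29 18 [ 92. 351.]
-45 29 0 [ 92. 392.]
45 29 18 [375. 525.]
45 29 0 [371. 565.]
45 -29 18 [504. 379.]
45 -29 0 [499. 421.]
-45 -29 18 [225. 215.]
-39 24 26 [122. 331.]
-39 -24 26 [233. 218.]
-7 -18 50 [322. 232.]
7 -18 50 [367. 258.]
-7 18 50 [239. 319.]
7 18 50 [284. 346.]
```

Emit:
{"name": "apply_moves", "arguments": {"rows": [{"grip": 30,"x": 0,"y": -2.5,"z": 0,"rx": 0,"ry": 0,"rz": 0},{"grip": 30,"x": 0,"y": -2.5,"z": 0,"rx": 0,"ry": 0,"rz": 0},{"grip": 30,"x": 0,"y": -2.5,"z": 5,"rx": 0,"ry": 0,"rz": 0},{"grip": 30,"x": 0,"y": -2.5,"z": 10,"rx": 0,"ry": 0,"rz": 0},{"grip": 30,"x": 0,"y": -2.5,"z": 12,"rx": 0,"ry": 0,"rz": 0}]}}

```text
clock: 5.78
tool_pos: [0.5013, -0.0032, 0.0628]
orientation: [-2.316, -2.122, 0.001]
force: [1.0, -0.1, 0.6]
finger_gap: 0.413
gripper_force: 35.1
```

```bash
python3 -c "
from h import *
st()"
```

```text
t 5.775 pos [501.313   -3.1926  62.7865] x [ 0.0869  0.9962 -0.0001] y [ 0.9962 -0.0869 -0.0009] z [-0.0009 -0.     -1.    ] q [-0.1694  0.6771  0.1995  2.0324 -0.2841  0.4588  0.156 ] gap 35.3 gf 35.1 F [ 0.9684 -0.125   0.6106]
```

Emit:
{"name": "apply_moves", "arguments": {"rows": [{"grip": 30,"x": 0,"y": 0,"z": 5,"rx": 0,"ry": 0,"rz": 0},{"grip": 30,"x": 0,"y": 0,"z": 10,"rx": 0,"ry": 0,"rz": 0},{"grip": 30,"x": 0,"y": 0,"z": 14,"rx": 0,"ry": 0,"rz": 0},{"grip": 30,"x": 0,"y": 0,"z": 14,"rx": 0,"ry": 0,"rz": 0}]}}

```text
clock: 6.28
tool_pos: [0.5016, -0.0033, 0.0491]
orientation: [-2.316, -2.123, 0.0]
force: [-0.1, -0.1, -0.5]
finger_gap: 0.411
gripper_force: 35.1
```

Emit:
{"name": "apply_moves", "arguments": {"rows": [{"grip": 30,"x": 0,"y": 0,"z": 2,"rx": 0,"ry": 0,"rz": 0},{"grip": 30,"x": 0,"y": 0,"z": 3,"rx": 0,"ry": 0,"rz": 0},{"grip": 30,"x": 0,"y": 0,"z": 3,"rx": 0,"ry": 0,"rz": 0}]}}

```text
clock: 6.65
tool_pos: [0.5016, -0.0033, 0.0489]
orientation: [-2.316, -2.122, -0.002]
force: [-4.8, 0.5, 21.9]
finger_gap: 0.413
gripper_force: 37.6
```

Emit:
{"name": "apply_moves", "arguments": {"rows": [{"grip": 30,"x": 0,"y": 0,"z": -2,"rx": 0,"ry": 0,"rz": 0},{"grip": 56,"x": 0,"y": 0,"z": -2,"rx": 0,"ry": 0,"rz": 0},{"grip": 56,"x": 0,"y": 0,"z": -2,"rx": 0,"ry": 0,"rz": 0},{"grip": 56,"x": 0,"y": 0,"z": -2,"rx": 0,"ry": 0,"rz": 0},{"grip": 56,"x": 0,"y": 0,"z": -40,"rx": 0,"ry": 0,"rz": 0},{"grip": 80,"x": 0,"y": 0,"z": -90,"rx": 0,"ry": 0,"rz": 0},{"grip": 80,"x": 55,"y": 0,"z": -120,"rx": 0,"ry": 0,"rz": 0},{"grip": 80,"x": 115,"y": 0,"z": -120,"rx": 0,"ry": 0,"rz": 0},{"grip": 80,"x": 175,"y": 0,"z": -120,"rx": 0,"ry": 0,"rz": 0},{"grip": 80,"x": 190,"y": 0,"z": -120,"rx": 0,"ry": 0,"rz": 0}]}}

```text
clock: 7.9
tool_pos: [0.5171, 0.1922, 0.1657]
orientation: [-2.305, -2.131, -0.002]
force: [-0.6, -0.9, 0.6]
finger_gap: 0.932
gripper_force: 0.0
```

```bash
python3 look.py 4 220 160 340 230 210 180 300 240
```

```text
t 7.9 pos [517.1288 192.1817 165.7216] x [0.0782 0.9969 0.0028] y [ 0.9969 -0.0782 -0.0011] z [-0.0009  0.0029 -1.    ] q [-0.5895  0.5755  0.3016  1.8183 -0.2357  0.7826 -0.2439] gap 79.6 gf 0.0 F [-0.6066 -0.9121  0.5702]
```

View pics/v4.png

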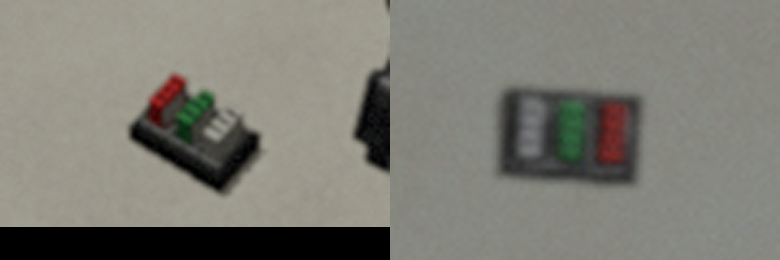

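```bash
cat > fk.py <<'E'
import numpy as np,json,itertools
from scipy.optimize import least_squares
from scipy.spatial.transform import Rotation as R
Z=lambda a:R.from_euler('z',a).as_matrix();Y=lambda a:R.from_euler('y',a).as_matrix()
def fk(q,p,s):
    # p: d1,L1,L2,L3, offs a2(elbow x), a4, yaw7, q1off
    d1,L1,L2,L3,a,b,y7,q0=p
    M=Z(s[0]*q[0]+q0);t=np.array([0,0,d1])
    M=M@Y(q[1]);M=M@Z(s[1]*q[2]);t=t+M@[a,0,L1];M=M@Y(q[3]);t=t+M@[-a+0*b,0,0]
    M=M@Z(s[2]*q[4]);t=t+M@[b,0,L2];M=M@Y(q[5]);M=M@Z(s[3]*q[6]+y7);t=t+M@[0,0,L3];return t,M
D=[json.loads(l) for l in open('log.jsonl')]
def res(p,s):
    o=[]
    for q,t,r in D:
        T,M=fk(q,p,s);o+=list((T-t)*5);o+=list((R.from_matrix(M.T@R.from_rotvec(r).as_matrix())).as_rotvec())
    return np.array(o)
if __name__=='__main__':
    best=[]
    for s in itertools.product((1,-1),repeat=4):
      for y7 in(0,np.pi/2,-np.pi/2,np.pi):
        r=least_squares(res,[.34,.4,.4,.2,0,0,y7,0],args=(s,));best.append((r.cost,s,r.x))
    best.sort(key=lambda b:b[0])
    for b in best[:3]:print(b[0],b[1],b[2].round(4))
    json.dump([best[0][1],list(best[0][2])],open('fk.json','w'));print(np.abs(res(best[0][2],best[0][1])).max())
E
python3 fk.py
python3 - <<'E'
from h import *
T=np.load('top4.npy').astype(np.float32);red=T[:,:,0]-T[:,:,1];grn=T[:,:,1]-T[:,:,0]
t,p=prof('top',T,(501.6,-3.3),0,40,3,.05,red);print('red x',cross(t,p))
t,p=prof('top',T,(501.6,-3.3),np.pi/2,30,10,.05,red);print('red y',cross(t,p))
t,p=prof('top',T,(501.6,20),np.pi/2,30,10,.05,grn);print('grn y',cross(t,p))
E
```

```text
0.0005311577318830926 (-1, -1, -1, -1) [ 3.048e-01  5.476e-01  3.699e-01  3.362e-01  3.100e-03 -2.000e-04
  1.532e+00 -3.880e-02]
0.0005311577318831041 (-1, -1, -1, -1) [ 3.0480e-01  5.4760e-01  3.6990e-01  3.3620e-01  3.1000e-03 -2.0000e-04
 -4.7512e+00 -3.8800e-02]
0.0005311577318831202 (-1, -1, -1, -1) [ 3.048e-01  5.476e-01  3.699e-01  3.362e-01  3.100e-03 -2.000e-04
  1.532e+00 -3.880e-02]
0.015593392584749982
red x [-20.8, 16.8]
red y [-14.7, 6.2]
grn y [-17.1]
```

```bash
cat > ik.py <<'E'
from fk import *
S,P=json.load(open('fk.json'));lo=np.array([-3.12,-.3,-1.34,.26,-1.36,.01,-2.84]);hi=np.array([3.12,2.06,1.32,2.42,4.5,1.98,2.84])
def ik(pos,M,q0,reg=.02):
    f=lambda q:np.r_[(fk(q,P,S)[0]-pos)*5,R.from_matrix(fk(q,P,S)[1].T@M).as_rotvec(),reg*(q-q0)*.1]
    r=least_squares(f,np.clip(q0,lo+.02,hi-.02),bounds=(lo+.01,hi-.01));e=f(r.x)
    return r.x,np.linalg.norm(e[:3])/5*1000,np.linalg.norm(e[3:6])
def pose(d,y):
    d=d/np.linalg.norm(d);y=y/np.linalg.norm(y);return np.c_[np.cross(y,d),y,d]
E
cat > plan.py <<'E'
from ik import *
np.set_printoptions(precision=2,suppress=True)
D0=np.array(D[-1][0]);up=np.array([0,0,1.]);C=np.array([.490,.252,0]);K=np.array([.5038,.0237,0])
for sg in(1,-1):
  for ys in(1,-1):
   for deg in(45,35):
    a=np.deg2rad(deg);c,s=np.cos(a),np.sin(a)
    hc=sg*np.array([.047,.999,0]);hk=sg*np.array([.087,.996,0])
    y=lambda h:ys*np.cross(up,h)
    Sx=np.array([.52,.13,0])
    L=[('g1',C+.015*hc+.025*up,-s*hc-c*up,y(hc)),('up',C+.015*hc+.15*up,-s*hc-c*up,y(hc)),('mid',Sx+.15*up,-up,y(hk)),('stand',Sx+.06*up,-s*up+c*hk,y(hk)),('off',Sx+.15*up-.1*hk,-s*up+c*hk,y(hk)),('over',Sx+.22*up,-up,y(hk)),
       ('g2',Sx+.06*up,-c*hk-s*up,y(hk)),('lift',Sx+.16*up,-c*hk-s*up,y(hk)),('rot',K+.16*up,-up,y(hk)),('fin',K-.015*hk+.04*up,-c*up+s*hk,y(hk)),('finup',K-.015*hk+.1*up,-c*up+s*hk,y(hk))]
    q=D0;print(sg,ys,deg)
    for n,p,d,yy in L:
        q,ep,er=ik(p,pose(d,yy),q);print('  ',n,q,round(ep,1),round(er,3))
E
python3 plan.py
```

```text
1 1 45
   g1 [-1.37  1.38  1.31  1.69 -0.86  1.13 -2.83] 23.6 0.366
   up [-1.33  1.18  1.31  1.58 -0.59  1.28 -2.83] 24.3 0.429
   mid [-0.97  0.92  1.26  1.88 -0.98  1.15 -2.56] 0.0 0.0
   stand [-0.07  0.9   0.37  2.03 -1.35  1.11 -1.84] 0.0 0.0
   off [ 0.05  0.77  0.48  1.95 -1.1   1.28 -1.96] 0.0 0.0
   over [-0.93  0.7   1.1   1.8  -0.7   1.09 -2.81] 0.0 0.0
   g2 [-1.21  1.33  1.31  1.76 -0.74  1.02 -2.83] 14.6 0.23
   lift [-1.19  1.14  1.31  1.69 -0.52  1.12 -2.83] 16.8 0.294
   rot [-0.78  0.8   1.18  1.95 -0.89  1.03 -2.41] 0.0 0.0
   fin [-0.05  1.07  0.75  1.97 -1.31  1.46 -1.66] 0.0 0.0
   finup [-0.08  0.97  0.8   1.97 -1.24  1.5  -1.74] 0.0 0.0
1 1 35
   g1 [-1.34  1.34  1.31  1.73 -0.94  1.13 -2.83] 17.4 0.259
   up [-1.31  1.11  1.31  1.65 -0.7   1.22 -2.83] 21.3 0.335
   mid [-0.97  0.91  1.26  1.88 -0.97  1.14 -2.56] 0.0 0.0
   stand [ 0.07  0.98  0.26  2.01 -1.35  1.21 -1.75] 0.0 0.0
   off [ 0.19  0.84  0.37  1.93 -1.12  1.37 -1.89] 0.0 0.0
   over [-0.93  0.69  1.09  1.8  -0.69  1.09 -2.82] 0.0 0.0
   g2 [-1.25  1.39  1.31  1.74 -0.66  1.02 -2.83] 19.8 0.334
 
[... 3518 characters left out ...]
.87 -0.63  0.91 -2.83] 9.0 0.135
-1 -1 35
   g1 [ 0.05  0.87 -0.28  2.11 -1.35  0.4  -1.99] 0.0 0.0
   up [-0.06  0.6  -0.11  2.07 -1.04  0.64 -2.43] 0.0 0.0
   mid [-0.82  0.71  0.87  1.88 -0.7   0.89 -2.83] 0.0 0.0
   stand [-1.25  1.39  1.31  1.74 -0.66  1.02 -2.83] 19.8 0.334
   off [-1.25  1.26  1.31  1.45 -0.46  1.35 -2.83] 22.9 0.49
   over [-1.    0.82  1.31  1.8  -0.85  1.23 -2.66] 0.0 0.0
   g2 [ 0.07  0.98  0.26  2.01 -1.35  1.21 -1.75] 0.0 0.0
   lift [ 0.05  0.79  0.31  2.01 -1.25  1.27 -1.94] 0.0 0.0
   rot [-0.7   0.71  0.99  1.95 -0.76  0.91 -2.54] 0.0 0.0
   fin [-1.1   1.32  1.28  1.86 -0.8   0.93 -2.83] 0.0 0.0
   finup [-1.1   1.2   1.31  1.87 -0.68  0.95 -2.83] 2.0 0.029
```

```bash
cat > t.py <<'E'
from h import *
from ik import pose
up=np.array([0,0,1.])
def hv(deg):return np.array([np.cos(np.deg2rad(deg)),np.sin(np.deg2rad(deg)),0])
def tgt(p,tilt,hdeg):
    """tool tilted by `tilt` deg about closing axis: d=-up cos + h sin ; y=(hy,-hx)"""
    h=hv(hdeg);a=np.deg2rad(tilt);return np.array(p),pose(-np.cos(a)*up+np.sin(a)*h,np.array([h[1],-h[0],0]))
def rel(*T):
    s,M=st();p0=s['tool_pos']*1000
    for p,N in T:
        print('shift',(M.T@(p-p0)).round(1),'rot',R.from_matrix(M.T@N).as_rotvec().round(3))
E
python3 - <<'E'
from t import *
rel(tgt((491,340,140),-45,87.3),tgt((491,267,60),-45,87.3),tgt((491,267,26),-45,87.3))
E
```

```text
t 8.0 pos [517.4975 188.3922 165.6866] x [0.0823 0.9966 0.0002] y [ 0.9966 -0.0823 -0.001 ] z [-0.0009  0.0003 -1.    ] q [-0.5864  0.575   0.3049  1.8203 -0.2346  0.7824 -0.2426] gap 79.8 gf 0.0 F [ 0.131  -0.2159  0.8514]
shift [148.9 -38.9  25.8] rot [-0.015 -0.786 -0.033]
shift [ 76.1 -32.8 105.7] rot [-0.015 -0.786 -0.033]
shift [ 76.1 -32.7 139.7] rot [-0.015 -0.786 -0.033]
```

Emit:
{"name": "apply_moves", "arguments": {"newtons": 25, "rows": [{"grip": 85,"x": 60,"y": -15,"z": 10,"rx": -0.005,"ry": -0.2,"rz": -0.01},{"grip": 85,"x": 110,"y": -30,"z": 20,"rx": -0.01,"ry": -0.4,"rz": -0.02},{"grip": 85,"x": 149,"y": -39,"z": 26,"rx": -0.015,"ry": -0.6,"rz": -0.03},{"grip": 85,"x": 149,"y": -39,"z": 26,"rx": -0.015,"ry": -0.786,"rz": -0.033},{"grip": 85,"x": 112,"y": -36,"z": 66,"rx": -0.015,"ry": -0.786,"rz": -0.033},{"grip": 85,"x": 76,"y": -33,"z": 100,"rx": -0.015,"ry": -0.786,"rz": -0.033},{"grip": 85,"x": 76,"y": -33,"z": 100,"rx": -0.015,"ry": -0.786,"rz": -0.033},{"grip": 85,"x": 76,"y": -33,"z": 100,"rx": -0.015,"ry": -0.786,"rz": -0.033}]}}

```text
clock: 9.0
tool_pos: [0.4929, 0.2634, 0.0669]
orientation: [1.813, 1.716, -0.75]
force: [-0.6, 0.9, 0.3]
finger_gap: 0.996
gripper_force: 0.0
```

```bash
python3 look.py 5 310 160 430 280 130 170 230 300;python3 - <<'E'
from t import *
rel(tgt((491,267,26),-45,87.3))
E
```

```text
t 9.0 pos [492.9263 263.4362  66.9414] x [ 0.0398  0.7055 -0.7076] y [ 0.9985 -0.054   0.0023] z [-0.0366 -0.7067 -0.7066] q [-1.0665  1.0497  0.551   1.5075  0.1165  1.2065 -0.7607] gap 85.1 gf 0.0 F [-0.5639  0.9074  0.3036]
t 9.1 pos [492.8963 265.2663  67.2319] x [ 0.0386  0.7072 -0.706 ] y [ 0.9987 -0.0515  0.003 ] z [-0.0342 -0.7052 -0.7082] q [-1.068   1.0488  0.55    1.506   0.1164  1.2065 -0.7608] gap 85.2 gf 0.0 F [0.1601 0.2433 0.0128]
shift [30.3 -2.1 28. ] rot [-0.001 -0.002 -0.005]
```

View pics/v5.png

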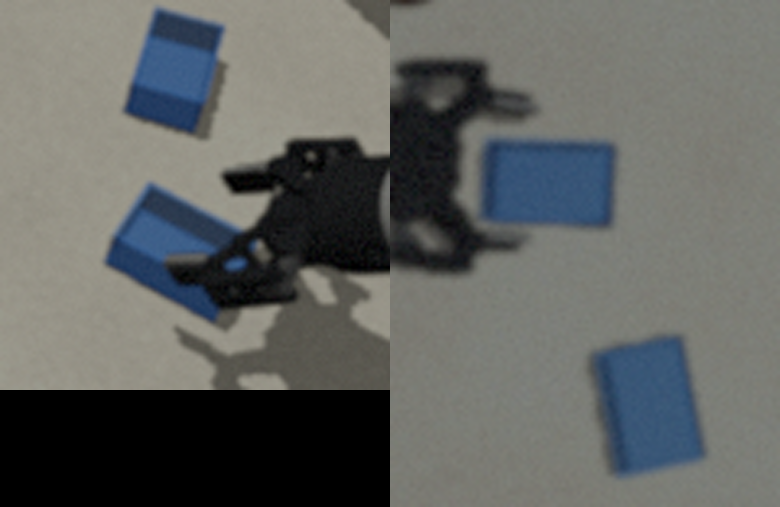

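Emit:
{"name": "apply_moves", "arguments": {"newtons": 25, "rows": [{"grip": 85,"x": 15,"y": -2,"z": 14,"rx": 0,"ry": 0,"rz": -0.005},{"grip": 85,"x": 30,"y": -2,"z": 28,"rx": 0,"ry": 0,"rz": -0.005},{"grip": 85,"x": 30,"y": -2,"z": 28,"rx": 0,"ry": 0,"rz": -0.005},{"grip": 55,"x": 30,"y": -2,"z": 28,"rx": 0,"ry": 0,"rz": -0.005},{"grip": 55,"x": 30,"y": -2,"z": 28,"rx": 0,"ry": 0,"rz": -0.005},{"grip": 55,"x": 30,"y": -2,"z": 28,"rx": 0,"ry": 0,"rz": -0.005},{"grip": 55,"x": 30,"y": -2,"z": 28,"rx": 0,"ry": 0,"rz": -0.005}]}}

```text
clock: 9.98
tool_pos: [0.4904, 0.2664, 0.0258]
orientation: [1.807, 1.724, -0.75]
force: [1.4, 0.6, 0.4]
finger_gap: 0.699
gripper_force: 27.3
```

Run:
```python
from t import *
rel(tgt((515,150,150),-20,86),tgt((520,130,140),0,85),tgt((520,130,110),45,85),tgt((520,130,62),45,85))
```

```text
t 9.975 pos [490.3567 266.3758  25.7657] x [ 0.0327  0.7063 -0.7072] y [ 0.9989 -0.0477 -0.0014] z [-0.0347 -0.7063 -0.707 ] q [-1.0641  1.1077  0.5328  1.5073  0.1004  1.1566 -0.78  ] gap 59.7 gf 27.3 F [1.4322 0.6334 0.3723]
shift [-169.2   30.    -6.5] rot [0.011 0.436 0.02 ]
shift [-176.1   36.    14.5] rot [0.014 0.785 0.038]
shift [-154.9   36.    35.7] rot [-0.002  1.571  0.044]
shift [-121.    36.1   69.7] rot [-0.002  1.571  0.044]
```

Emit:
{"name": "apply_moves", "arguments": {"newtons": 30, "rows": [{"grip": 55,"x": -10,"y": 0,"z": -10,"rx": 0,"ry": 0,"rz": 0},{"grip": 55,"x": -40,"y": 0,"z": -40,"rx": 0,"ry": 0,"rz": 0},{"grip": 55,"x": -71,"y": 0,"z": -71,"rx": 0,"ry": 0,"rz": 0},{"grip": 55,"x": -100,"y": 8,"z": -50,"rx": 0.005,"ry": 0.15,"rz": 0.01},{"grip": 55,"x": -130,"y": 16,"z": -30,"rx": 0.01,"ry": 0.3,"rz": 0.02},{"grip": 55,"x": -156,"y": 24,"z": -14,"rx": 0.01,"ry": 0.45,"rz": 0.03},{"grip": 55,"x": -156,"y": 24,"z": -14,"rx": 0.014,"ry": 0.6,"rz": 0.035},{"grip": 55,"x": -156,"y": 24,"z": -14,"rx": 0.014,"ry": 0.785,"rz": 0.038},{"grip": 55,"x": -156,"y": 24,"z": -14,"rx": 0.01,"ry": 0.95,"rz": 0.04},{"grip": 55,"x": -156,"y": 24,"z": -14,"rx": 0.008,"ry": 1.1,"rz": 0.041},{"grip": 55,"x": -156,"y": 24,"z": -14,"rx": 0.005,"ry": 1.25,"rz": 0.042},{"grip": 55,"x": -156,"y": 24,"z": -14,"rx": 0.002,"ry": 1.4,"rz": 0.043},{"grip": 55,"x": -140,"y": 24,"z": 2,"rx": -0.002,"ry": 1.5,"rz": 0.044},{"grip": 55,"x": -124,"y": 24,"z": 18,"rx": -0.002,"ry": 1.571,"rz": 0.044},{"grip": 55,"x": -117,"y": 24,"z": 25,"rx": -0.002,"ry": 1.571,"rz": 0.044},{"grip": 55,"x": -117,"y": 24,"z": 25,"rx": -0.002,"ry": 1.571,"rz": 0.044}]}}

```text
clock: 11.98
tool_pos: [0.509, 0.165, 0.0905]
orientation: [-1.847, -1.692, -0.763]
force: [0.1, 0.1, -0.2]
finger_gap: 0.695
gripper_force: 32.7
```

```bash
python3 look.py 6 270 130 420 270 140 150 290 290;python3 - <<'E'
from t import *
rel(tgt((510,165,65),45,85))
E
```

```text
t 11.975 pos [509.0305 164.9658  90.4826] x [0.0621 0.7051 0.7064] y [ 0.9962 -0.0868 -0.001 ] z [ 0.0606  0.7038 -0.7078] q [ 0.4097  0.8461 -0.5826  2.0597 -0.9687  0.4382  0.8346] gap 59.3 gf 32.7 F [ 0.0878  0.0775 -0.1689]
t 12.075 pos [509.3978 165.9921  91.731 ] x [0.0588 0.7052 0.7066] y [ 0.9964 -0.0849  0.0019] z [ 0.0613  0.7039 -0.7076] q [ 0.4083  0.8439 -0.5836  2.0592 -0.969   0.4383  0.835 ] gap 59.6 gf 32.7 F [-0.0081  0.4942 -0.0568]
shift [-19.6   0.6  18.3] rot [-0.     0.001  0.003]
```

View pics/v6.png

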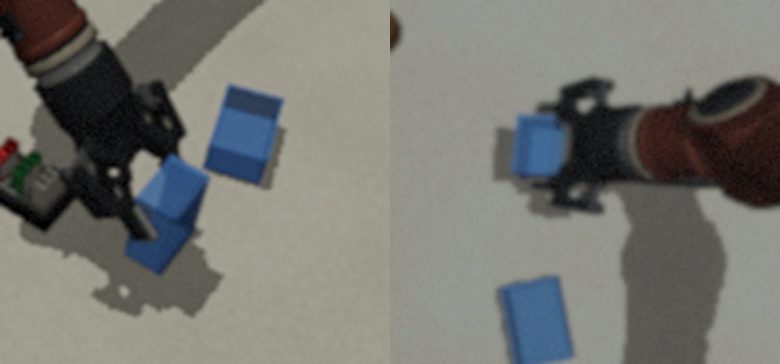

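Emit:
{"name": "apply_moves", "arguments": {"rows": [{"grip": 55,"x": -7,"y": 0,"z": 7,"rx": 0,"ry": 0,"rz": 0.003},{"grip": 55,"x": -14,"y": 0,"z": 14,"rx": 0,"ry": 0,"rz": 0.003},{"grip": 55,"x": -19,"y": 0,"z": 19,"rx": 0,"ry": 0,"rz": 0.003},{"grip": 55,"x": -19,"y": 0,"z": 19,"rx": 0,"ry": 0,"rz": 0.003}]}}

```text
clock: 12.58
tool_pos: [0.5089, 0.1646, 0.0627]
orientation: [-1.85, -1.687, -0.762]
force: [0.1, -0.1, 0.0]
finger_gap: 0.697
gripper_force: 32.7
```

Emit:
{"name": "apply_moves", "arguments": {"rows": [{"grip": 55,"x": -0.7,"y": 0,"z": 0.7,"rx": 0,"ry": 0,"rz": 0},{"grip": 55,"x": -1.4,"y": 0,"z": 1.4,"rx": 0,"ry": 0,"rz": 0},{"grip": 55,"x": -1.4,"y": 0,"z": 1.4,"rx": 0,"ry": 0,"rz": 0}]}}

```text
clock: 12.95
tool_pos: [0.5092, 0.1647, 0.0616]
orientation: [-1.849, -1.688, -0.763]
force: [0.5, -0.7, -1.2]
finger_gap: 0.701
gripper_force: 32.7
```

Emit:
{"name": "apply_moves", "arguments": {"rows": [{"grip": 55,"x": -0.7,"y": 0,"z": 0.7,"rx": 0,"ry": 0,"rz": 0},{"grip": 55,"x": -1.4,"y": 0,"z": 1.4,"rx": 0,"ry": 0,"rz": 0},{"grip": 55,"x": -1.4,"y": 0,"z": 1.4,"rx": 0,"ry": 0,"rz": 0}]}}

```text
clock: 13.32
tool_pos: [0.5092, 0.1647, 0.0594]
orientation: [-1.849, -1.688, -0.763]
force: [-0.5, -0.0, -1.4]
finger_gap: 0.697
gripper_force: 32.7
```

Emit:
{"name": "apply_moves", "arguments": {"rows": [{"grip": 55,"x": -0.7,"y": 0,"z": 0.7,"rx": 0,"ry": 0,"rz": 0},{"grip": 55,"x": -1.0,"y": 0,"z": 1.0,"rx": 0,"ry": 0,"rz": 0},{"grip": 55,"x": -1.0,"y": 0,"z": 1.0,"rx": 0,"ry": 0,"rz": 0}]}}

```text
clock: 13.7
tool_pos: [0.5092, 0.1648, 0.0581]
orientation: [-1.849, -1.688, -0.763]
force: [-0.2, -0.1, -0.8]
finger_gap: 0.698
gripper_force: 32.7
```

Emit:
{"name": "apply_moves", "arguments": {"rows": [{"grip": 55,"x": -0.7,"y": 0,"z": 0.7,"rx": 0,"ry": 0,"rz": 0},{"grip": 55,"x": -0.7,"y": 0,"z": 0.7,"rx": 0,"ry": 0,"rz": 0}]}}

```text
clock: 13.95
tool_pos: [0.5091, 0.1647, 0.057]
orientation: [-1.849, -1.688, -0.763]
force: [-0.7, -0.1, -1.2]
finger_gap: 0.697
gripper_force: 32.7
```

Emit:
{"name": "apply_moves", "arguments": {"rows": [{"grip": 55,"x": -0.7,"y": 0,"z": 0.7,"rx": 0,"ry": 0,"rz": 0},{"grip": 55,"x": -0.7,"y": 0,"z": 0.7,"rx": 0,"ry": 0,"rz": 0}]}}

```text
clock: 14.2
tool_pos: [0.5092, 0.1648, 0.0565]
orientation: [-1.849, -1.688, -0.764]
force: [-1.1, -0.9, 1.8]
finger_gap: 0.7
gripper_force: 33.1
```

Emit:
{"name": "apply_moves", "arguments": {"rows": [{"grip": 64,"x": 0,"y": 0,"z": 0,"rx": 0,"ry": 0,"rz": 0},{"grip": 72,"x": 0,"y": 0,"z": 0,"rx": 0,"ry": 0,"rz": 0},{"grip": 84,"x": 0,"y": 0,"z": 0,"rx": 0,"ry": 0,"rz": 0},{"grip": 84,"x": 0,"y": 0,"z": 0,"rx": 0,"ry": 0,"rz": 0},{"grip": 84,"x": 0,"y": 0,"z": -8,"rx": 0,"ry": 0,"rz": 0},{"grip": 84,"x": 0,"y": 0,"z": -25,"rx": 0,"ry": 0,"rz": 0},{"grip": 84,"x": 0,"y": 0,"z": -55,"rx": 0,"ry": 0,"rz": 0},{"grip": 84,"x": 0,"y": 0,"z": -90,"rx": 0,"ry": 0,"rz": 0},{"grip": 84,"x": 40,"y": 0,"z": -130,"rx": 0,"ry": 0,"rz": 0},{"grip": 84,"x": 40,"y": 0,"z": -130,"rx": 0,"ry": 0,"rz": 0}]}}

```text
clock: 15.45
tool_pos: [0.5055, 0.1014, 0.1804]
orientation: [-1.849, -1.695, -0.77]
force: [-0.2, 0.5, -0.5]
finger_gap: 0.981
gripper_force: 0.0
```

```bash
python3 look.py 7 270 130 420 270 140 150 290 290;python3 - <<'E'
from t import *
rel(tgt((510,140,230),0,85),tgt((514,240,200),-45,85),tgt((515.5,236.5,124),-45,85),tgt((510,172.6,60),-45,85))
E
```

```text
t 15.45 pos [505.4956 101.4012 180.3644] x [0.0592 0.7056 0.7061] y [ 0.996  -0.0894  0.0058] z [ 0.0673  0.7029 -0.7081] q [ 0.474   0.6456 -0.4687  2.0107 -0.8306  0.7204  0.6903] gap 83.8 gf 0.0 F [-0.2088  0.463  -0.4576]
t 15.55 pos [503.7028 101.125  176.9353] x [0.0641 0.7053 0.706 ] y [ 0.996  -0.0895 -0.001 ] z [ 0.0625  0.7033 -0.7082] q [ 0.4739  0.6513 -0.4677  2.0139 -0.83    0.7183  0.6911] gap 84.0 gf 0.0 F [ 0.5661 -0.02   -0.615 ]
shift [65.3  2.7 -9.8] rot [-0.    -0.784 -0.003]
shift [114.9  -2.2  82. ] rot [-0.001 -1.569 -0.003]
shift [ 58.9  -0.3 133.4] rot [-0.001 -1.569 -0.003]
shift [-31.8  -0.  133.5] rot [-0.001 -1.569 -0.003]
```

View pics/v7.png

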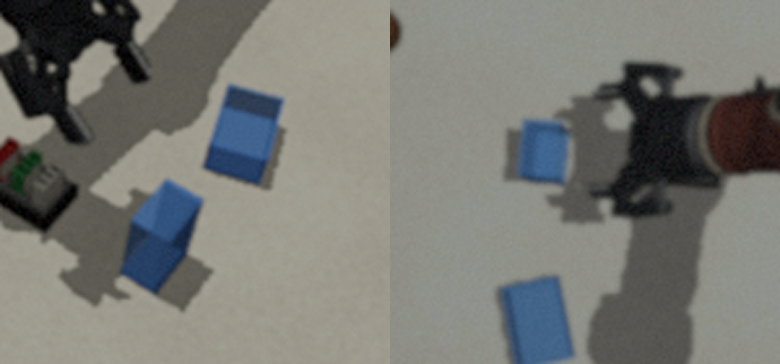

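The cover stands on its end with its open side facing -y. I'll go over it and regrasp from the panel side.

Emit:
{"name": "apply_moves", "arguments": {"rows": [{"grip": 85,"x": 25,"y": 1,"z": -20,"rx": 0,"ry": -0.1,"rz": 0},{"grip": 85,"x": 45,"y": 2,"z": -20,"rx": 0,"ry": -0.25,"rz": 0},{"grip": 85,"x": 65,"y": 3,"z": -10,"rx": 0,"ry": -0.4,"rz": 0},{"grip": 85,"x": 80,"y": 2,"z": 10,"rx": 0,"ry": -0.6,"rz": 0},{"grip": 85,"x": 100,"y": 1,"z": 35,"rx": 0,"ry": -0.78,"rz": -0.003},{"grip": 85,"x": 115,"y": 0,"z": 60,"rx": 0,"ry": -0.95,"rz": -0.003},{"grip": 85,"x": 120,"y": -2,"z": 82,"rx": 0,"ry": -1.12,"rz": -0.003},{"grip": 85,"x": 118,"y": -2,"z": 82,"rx": 0,"ry": -1.3,"rz": -0.003},{"grip": 85,"x": 115,"y": -2,"z": 82,"rx": -0.001,"ry": -1.45,"rz": -0.003},{"grip": 85,"x": 115,"y": -2,"z": 82,"rx": -0.001,"ry": -1.569,"rz": -0.003},{"grip": 85,"x": 85,"y": -1,"z": 110,"rx": -0.001,"ry": -1.569,"rz": -0.003},{"grip": 85,"x": 59,"y": 0,"z": 133,"rx": -0.001,"ry": -1.569,"rz": -0.003},{"grip": 85,"x": 59,"y": 0,"z": 133,"rx": -0.001,"ry": -1.569,"rz": -0.003},{"grip": 85,"x": 59,"y": 0,"z": 133,"rx": -0.001,"ry": -1.569,"rz": -0.003}]}}

```text
clock: 17.3
tool_pos: [0.5161, 0.2364, 0.1244]
orientation: [1.847, 1.694, -0.766]
force: [-0.0, -0.8, 0.4]
finger_gap: 0.995
gripper_force: 0.0
```

```bash
python3 look.py 8 270 100 420 270 110 150 260 290;python3 - <<'E'
from t import *
rel(tgt((510,172.6,60),-45,85))
T=np.load('top8.npy').astype(np.float32);b=T[:,:,2]-T[:,:,0]
t,p=prof('top',T,(510,170),0,50,5,.09,b);print('cover top-end x',cross(t,p))
t,p=prof('top',T,(510,170),np.pi/2,50,8,.09,b);print('y',cross(t,p))
E
```

```text
t 17.3 pos [516.1107 236.4456 124.3775] x [ 0.0604  0.705  -0.7067] y [ 0.9962 -0.087  -0.0016] z [-0.0626 -0.7039 -0.7076] q [-0.8631  0.9201  0.2693  1.4733  0.3547  1.3409 -0.9075] gap 84.9 gf 0.0 F [-0.0237 -0.8398  0.3776]
t 17.4 pos [516.583  236.848  125.3103] x [ 0.0619  0.7064 -0.7051] y [ 0.9962 -0.0871  0.0002] z [-0.0613 -0.7024 -0.7091] q [-0.8631  0.9183  0.2695  1.4726  0.3545  1.3406 -0.9077] gap 85.1 gf 0.0 F [-0.1336 -0.3718  0.386 ]
shift [ 0.3 -1.  91.8] rot [ 0.    -0.003 -0.   ]
cover top-end x [-34.9, 28.2]
y [-31.6, 17.3]
```

View pics/v8.png

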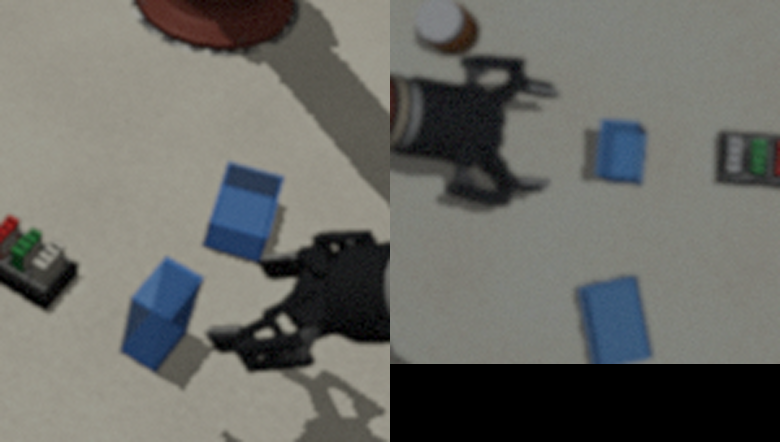

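Run:
```python
from h import *
p=np.array([516.6,236.8,125.3]);y=np.array([.9962,-.087,0]);z=np.array([-.0613,-.7024,-.7091])
for s in(-42,42):
    for f in (4,17): print(s,f,proj('top',(p+s*y+f*z)/1000).round(1))
for q in((170.5,202.7),):print(ray('top',q,.117))
T=np.load('top8.npy').astype(np.float32);g=T.mean(2)
for f in(0,4,8):
    c=p+f*z;t,pr=prof('top',T,c[:2],-.087,65,1,c[2]/1000,g);print(f,cross(t,pr,90.),pr[::8].round())
```

```text
-42 4 [168.6 218.3]
-42 17 [172.7 218.9]
42 4 [171.7 187. ]
42 17 [175.8 187.7]
[0.5167 0.2341]
0 [-55.7, -44.2, 40.9, 56.2] [127. 124. 104.  67.  68.  86. 108. 123. 126. 126. 125. 126. 127. 127.
 126. 127. 123. 124. 124. 126. 126. 126. 127. 123. 121. 125. 107.  74.
  76.  72.  79. 111. 123.]
4 [-52.9, -44.4, 41.6, 53.3] [127. 126. 115.  90.  78.  89. 109. 123. 125. 126. 126. 127. 127. 127.
 125. 125. 126. 124. 124. 126. 125. 124. 125. 125. 123. 123. 112.  82.
  82.  86.  97. 117. 123.]
8 [43.4, 47.9] [127. 126. 123. 111.  95.  95. 108. 124. 125. 127. 126. 127. 126. 125.
 125. 126. 124. 124. 124. 125. 126. 126. 124. 125. 124. 124. 116.  92.
  88. 102. 113. 122. 125.]
```

Emit:
{"name": "apply_moves", "arguments": {"newtons": 25, "rows": [{"grip": 85,"x": 0,"y": -2,"z": 35,"rx": 0,"ry": 0,"rz": 0},{"grip": 85,"x": 0,"y": -2,"z": 65,"rx": 0,"ry": 0,"rz": 0},{"grip": 85,"x": 0,"y": -2,"z": 85,"rx": 0,"ry": 0,"rz": 0},{"grip": 85,"x": 0,"y": -2,"z": 92,"rx": 0,"ry": 0,"rz": 0},{"grip": 85,"x": 0,"y": -2,"z": 92,"rx": 0,"ry": 0,"rz": 0},{"grip": 70,"x": 0,"y": -2,"z": 92,"rx": 0,"ry": 0,"rz": 0},{"grip": 62,"x": 0,"y": -2,"z": 92,"rx": 0,"ry": 0,"rz": 0},{"grip": 55,"x": 0,"y": -2,"z": 92,"rx": 0,"ry": 0,"rz": 0},{"grip": 55,"x": 0,"y": -2,"z": 92,"rx": 0,"ry": 0,"rz": 0},{"grip": 55,"x": 0,"y": -2,"z": 92,"rx": 0,"ry": 0,"rz": 0}]}}

```text
clock: 18.65
tool_pos: [0.5087, 0.1729, 0.0594]
orientation: [1.847, 1.695, -0.763]
force: [0.2, 3.5, 5.7]
finger_gap: 0.702
gripper_force: 28.5
```

Run:
```python
from t import *
rel(tgt((510,175,160),-45,85),tgt((510,150,165),0,85),tgt((505,40,160),30,85),tgt((502,12,130),45,85))
```

```text
t 18.65 pos [508.7158 172.8825  59.3798] x [ 0.0606  0.7064 -0.7052] y [ 0.9963 -0.0859 -0.0004] z [-0.0609 -0.7026 -0.709 ] q [-0.8145  0.9652  0.2822  1.6345  0.3939  1.1225 -0.9496] gap 59.9 gf 28.5 F [0.1972 3.4606 5.706 ]
shift [-69.4   1.1 -72.9] rot [ 0.001 -0.003  0.001]
shift [-90.6   3.2 -58.9] rot [0.    0.783 0.001]
shift [-165.1    7.7   22.2] rot [-0.     1.306  0.001]
shift [-163.9    7.1   63.4] rot [-0.     1.568  0.001]
```

Emit:
{"name": "apply_moves", "arguments": {"newtons": 30, "rows": [{"grip": 55,"x": -8,"y": 0,"z": -8,"rx": 0,"ry": 0,"rz": 0},{"grip": 55,"x": -35,"y": 0,"z": -37,"rx": 0,"ry": 0,"rz": 0},{"grip": 55,"x": -69,"y": 1,"z": -73,"rx": 0,"ry": 0,"rz": 0},{"grip": 55,"x": -76,"y": 2,"z": -68,"rx": 0,"ry": 0.15,"rz": 0},{"grip": 55,"x": -82,"y": 2,"z": -64,"rx": 0,"ry": 0.3,"rz": 0},{"grip": 55,"x": -86,"y": 3,"z": -61,"rx": 0,"ry": 0.45,"rz": 0},{"grip": 55,"x": -91,"y": 3,"z": -59,"rx": 0,"ry": 0.6,"rz": 0},{"grip": 55,"x": -105,"y": 4,"z": -45,"rx": 0,"ry": 0.75,"rz": 0},{"grip": 55,"x": -120,"y": 5,"z": -28,"rx": 0,"ry": 0.9,"rz": 0},{"grip": 55,"x": -135,"y": 6,"z": -10,"rx": 0,"ry": 1.05,"rz": 0},{"grip": 55,"x": -150,"y": 7,"z": 6,"rx": 0,"ry": 1.2,"rz": 0},{"grip": 55,"x": -165,"y": 8,"z": 22,"rx": 0,"ry": 1.35,"rz": 0},{"grip": 55,"x": -170,"y": 8,"z": 35,"rx": 0,"ry": 1.48,"rz": 0},{"grip": 55,"x": -170,"y": 8,"z": 50,"rx": 0,"ry": 1.568,"rz": 0},{"grip": 55,"x": -164,"y": 7,"z": 63,"rx": 0,"ry": 1.568,"rz": 0},{"grip": 55,"x": -164,"y": 7,"z": 63,"rx": 0,"ry": 1.568,"rz": 0}]}}

```text
clock: 20.65
tool_pos: [0.5001, 0.0118, 0.1293]
orientation: [-1.847, -1.691, -0.759]
force: [0.8, 0.1, -1.1]
finger_gap: 0.699
gripper_force: 33.1
```

```bash
python3 look.py 9 220 100 340 230 200 160 300 250;python3 - <<'E'
from t import *
rel(tgt((502.5,9.4,80),45,85))
T=np.load('top9.npy').astype(np.float32);b=T[:,:,2]-T[:,:,0]
s=bot.read_state();z=s['tool_pos'][2]+.0178;x0,y0=s['tool_pos'][:2]*1000
c=(x0,y0+14)
for dy in(0,12,24,36):
    t,p=prof('top',T,(x0,y0+14+dy),0,55,3,z,b);print('dy',dy,cross(t,p,30.),round(p.max()))
for dx in(-20,0,20):
    t,p=prof('top',T,(x0+dx,y0+14),np.pi/2,70,3,z,b);print('dx',dx,cross(t,p,30.),round(p.max()))
E
```

```text
t 20.65 pos [500.1079  11.7566 129.2537] x [0.0644 0.7055 0.7058] y [ 0.9963 -0.0864 -0.0046] z [ 0.0577  0.7035 -0.7084] q [ 0.7335  0.8014 -0.6284  1.9723 -0.5477  0.6863  0.6105] gap 59.7 gf 33.1 F [ 0.7831  0.1427 -1.0673]
t 20.75 pos [500.9504  13.3658 130.9256] x [0.0599 0.7057 0.706 ] y [ 0.9965 -0.0834 -0.0011] z [ 0.0581  0.7036 -0.7082] q [ 0.7316  0.799  -0.6306  1.9713 -0.5483  0.6867  0.6107] gap 59.8 gf 33.1 F [ 0.0881  0.3274 -0.8467]
shift [-38.7   1.9  33.4] rot [-0.003  0.002  0.002]
dy 0 [-32.6, 30.4] 67
dy 12 [-32.2, 30.8] 68
dy 24 [-31.5, 31.4] 68
dy 36 [-29.4, 32.1] 67
dx -20 [-46.7, 44.5] 68
dx 0 [-49.8, 42.9] 67
dx 20 [-49.2, 40.3] 66
```

View pics/v9.png

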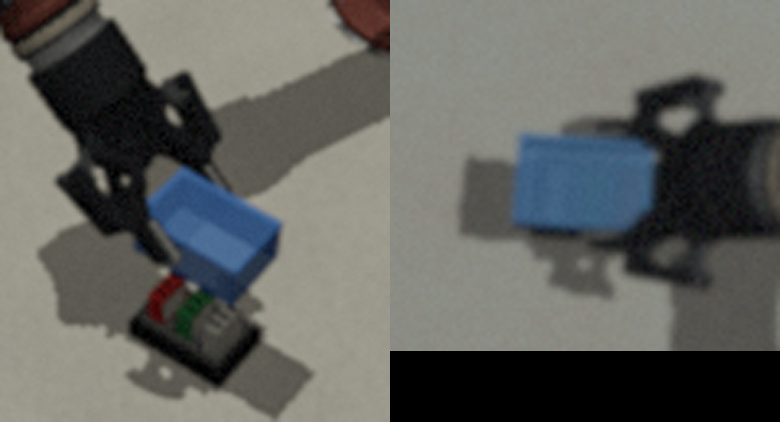

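Emit:
{"name": "apply_moves", "arguments": {"rows": [{"grip": 55,"x": -13,"y": 2,"z": 5,"rx": 0,"ry": 0.002,"rz": 0.002},{"grip": 55,"x": -26,"y": 2,"z": 20,"rx": -0.003,"ry": 0.002,"rz": 0.002},{"grip": 55,"x": -39,"y": 2,"z": 33,"rx": -0.003,"ry": 0.002,"rz": 0.002},{"grip": 55,"x": -47,"y": 2,"z": 42,"rx": -0.003,"ry": 0.002,"rz": 0.002},{"grip": 55,"x": -56,"y": 2,"z": 50,"rx": -0.003,"ry": 0.002,"rz": 0.002},{"grip": 55,"x": -56,"y": 2,"z": 50,"rx": -0.003,"ry": 0.002,"rz": 0.002},{"grip": 55,"x": -56,"y": 2,"z": 50,"rx": -0.003,"ry": 0.002,"rz": 0.002}]}}

```text
clock: 21.62
tool_pos: [0.5029, 0.007, 0.0554]
orientation: [-1.849, -1.688, -0.766]
force: [0.5, 0.4, -1.5]
finger_gap: 0.696
gripper_force: 33.1
```

```bash
cat > mc.py <<'E'
from t import *
import sys
k=sys.argv[1]
for n in('top','scene'):
    im=bot.capture(n);np.save(n+k+'.npy',im)
s,M=st();z=s['tool_pos'][2]+.0178;x0,y0=s['tool_pos'][:2]*1000
T=np.load('top'+k+'.npy').astype(np.float32);b=T[:,:,2]-T[:,:,0];h=hv(85);v=hv(-5);c=np.array([x0,y0])+14.4*h
print('pred centre',c)
for e in(5,15,25,35):
    t,p=prof('top',T,c+e*h,np.deg2rad(-5),50,2,z,b);q=cross(t,p,p.max()/2);print('e',e,q,sum(q)/2 if len(q)==2 else '')
for w in(-18,0,18):
    t,p=prof('top',T,c+w*v,np.deg2rad(85),65,2,z,b);print('w',w,cross(t,p,p.max()/2))
E
python3 mc.py 10
```

```text
t 21.725 pos [502.9788   6.9273  55.5926] x [0.064  0.7039 0.7074] y [ 0.9959 -0.0905 -0.    ] z [ 0.064   0.7045 -0.7068] q [ 0.7331  0.9476 -0.6194  1.9808 -0.5362  0.5605  0.6935] gap 59.5 gf 33.1 F [ 0.4679 -0.8343 -1.4   ]Traceback (most recent call last):
  File "mc.py", line 7, in <module>
    T=np.load('top'+k+'.npy').astype(np.float32);b=T[:,:,2]-T[:,:,0];h=hv(85);v=hv(-5);c=np.array([x0,y0])+14.4*h
                                                                                         ~~~~~~~~~~~~~~~~~^~~~~~~
ValueError: operands could not be broadcast together with shapes (2,) (3,)
```

```bash
sed -i 's/hv(85);v=hv(-5)/hv(85)[:2];v=hv(-5)[:2]/' mc.py; python3 mc.py 11
```

```text
t 21.825 pos [502.916    6.8685  55.5381] x [0.0641 0.704  0.7073] y [ 0.9959 -0.0905 -0.0001] z [ 0.0639  0.7044 -0.7069] q [ 0.7331  0.9476 -0.6192  1.9809 -0.5362  0.5604  0.6935] gap 59.5 gf 33.1 F [ 0.6452  0.4035 -1.861 ]
pred centre [504.171   21.2137]
e 5 [-33.2, 28.7] -2.2500000000000018
e 15 [-32.7, 28.2] -2.2500000000000018
e 25 [-32.5, 28.3] -2.0999999999999996
e 35 [-32.4, 28.7] -1.8499999999999996
w -18 [-46.2, 42.8]
w 0 [-48.5, 42.7]
w 18 [-48.4, 42.4]
```

Emit:
{"name": "apply_moves", "arguments": {"rows": [{"grip": 55,"x": 1.8,"y": -0.5,"z": 1.8,"rx": 0,"ry": 0,"rz": 0},{"grip": 55,"x": 1.8,"y": -0.5,"z": 1.8,"rx": 0,"ry": 0,"rz": 0},{"grip": 55,"x": -0.7,"y": -0.5,"z": 4.3,"rx": 0,"ry": 0,"rz": 0},{"grip": 55,"x": -2.7,"y": -0.5,"z": 6.3,"rx": 0,"ry": 0,"rz": 0},{"grip": 55,"x": -4.7,"y": -0.5,"z": 8.3,"rx": 0,"ry": 0,"rz": 0},{"grip": 55,"x": -4.7,"y": -0.5,"z": 8.3,"rx": 0,"ry": 0,"rz": 0}]}}

```text
clock: 22.58
tool_pos: [0.5023, 0.0095, 0.0455]
orientation: [-1.849, -1.687, -0.765]
force: [0.8, 0.5, -0.5]
finger_gap: 0.696
gripper_force: 33.1
```

```bash
python3 mc.py 12
```

```text
t 22.675 pos [502.3747   9.5257  45.8335] x [0.0648 0.7036 0.7076] y [ 0.9959 -0.0906 -0.0012] z [ 0.0632  0.7048 -0.7066] q [ 0.7298  0.9673 -0.6204  1.9844 -0.5372  0.5398  0.7023] gap 59.9 gf 33.1 F [-0.2871  0.6341 -1.0401]
pred centre [503.6297  23.871 ]
e 5 [-32.8, 28.5] -2.1499999999999986
e 15 [-32.6, 28.0] -2.3000000000000007
e 25 [-32.2, 28.4] -1.9000000000000021
e 35 [-31.8, 28.1] -1.8499999999999996
w -18 [-46.0, 42.6]
w 0 [-48.7, 42.6]
w 18 [-49.1, 42.2]
```

Emit:
{"name": "apply_moves", "arguments": {"rows": [{"grip": 55,"x": -1,"y": 0,"z": 1,"rx": 0,"ry": 0,"rz": 0},{"grip": 55,"x": -2,"y": 0,"z": 2,"rx": 0,"ry": 0,"rz": 0},{"grip": 55,"x": -3,"y": 0,"z": 3,"rx": 0,"ry": 0,"rz": 0},{"grip": 55,"x": -3,"y": 0,"z": 3,"rx": 0,"ry": 0,"rz": 0}]}}

```text
clock: 23.18
tool_pos: [0.5024, 0.0095, 0.0416]
orientation: [-1.849, -1.688, -0.766]
force: [-0.3, 1.0, -1.3]
finger_gap: 0.7
gripper_force: 33.2
```

Emit:
{"name": "apply_moves", "arguments": {"rows": [{"grip": 55,"x": -0.7,"y": 0,"z": 0.7,"rx": 0,"ry": 0,"rz": 0},{"grip": 55,"x": -1,"y": 0,"z": 1,"rx": 0,"ry": 0,"rz": 0},{"grip": 55,"x": -1,"y": 0,"z": 1,"rx": 0,"ry": 0,"rz": 0}]}}

```text
clock: 23.55
tool_pos: [0.5024, 0.0096, 0.0414]
orientation: [-1.848, -1.688, -0.767]
force: [-1.8, -3.8, 7.0]
finger_gap: 0.699
gripper_force: 34.0
```

Emit:
{"name": "apply_moves", "arguments": {"rows": [{"grip": 55,"x": 0.7,"y": 0,"z": -0.7,"rx": 0,"ry": 0,"rz": 0},{"grip": 64,"x": 0.7,"y": 0,"z": -0.7,"rx": 0,"ry": 0,"rz": 0},{"grip": 72,"x": 0.7,"y": 0,"z": -0.7,"rx": 0,"ry": 0,"rz": 0},{"grip": 84,"x": 0.7,"y": 0,"z": -0.7,"rx": 0,"ry": 0,"rz": 0},{"grip": 84,"x": 0.7,"y": 0,"z": -0.7,"rx": 0,"ry": 0,"rz": 0},{"grip": 84,"x": 0,"y": 0,"z": -10,"rx": 0,"ry": 0,"rz": 0},{"grip": 84,"x": 0,"y": 0,"z": -30,"rx": 0,"ry": 0,"rz": 0},{"grip": 84,"x": 0,"y": 0,"z": -65,"rx": 0,"ry": 0,"rz": 0},{"grip": 84,"x": 0,"y": 0,"z": -110,"rx": 0,"ry": 0,"rz": 0},{"grip": 84,"x": 0,"y": 0,"z": -160,"rx": 0,"ry": 0,"rz": 0},{"grip": 84,"x": 0,"y": 0,"z": -160,"rx": 0,"ry": 0,"rz": 0}]}}

```text
clock: 24.92
tool_pos: [0.4939, -0.1077, 0.155]
orientation: [-1.86, -1.69, -0.769]
force: [-0.7, 0.4, -0.9]
finger_gap: 0.979
gripper_force: 0.0
```

Run:
```python
from t import *
st();h=hv(85)[:2];v=hv(-5)[:2]
I={n:bot.capture(n).astype(np.float32) for n in('top','scene')}
T=I['top'];b=T[:,:,2]-T[:,:,0];c=np.array([501.6,21.7])
for e in(-35,-15,0,15,35):
    t,p=prof('top',T,c+e*h,np.deg2rad(-5),50,2,.058,b);print('e',e,cross(t,p,p.max()/2))
for w in(-18,0,18):
    t,p=prof('top',T,c+w*v,np.deg2rad(85),65,2,.058,b);print('w',w,cross(t,p,p.max()/2))
# scene: vertical blue extent on near (+x) and +y faces: lower edge height at several stations
S=I['scene'];b=S[:,:,2]-S[:,:,0]
for nm,pts in(('near',[np.array([503.5,23.7])+30*v+e*h for e in(-36,-18,0,18,36)]),('+y',[np.array([503.5,23.7])+45*h+w*v for w in(-22,0,22)])):
    for q in pts:
        zz=np.arange(0,90,.5);P=np.array([proj('scene',[*q/1000,z/1000]) for z in zz],np.float32)
        r=cv2.remap(b,P[None,:,0],P[None,:,1],cv2.INTER_LINEAR)[0];print(nm,'lower edge z',cross(zz,r,r.max()/2))
```

```text
t 24.925 pos [ 493.8604 -107.7256  155.0486] x [0.066  0.7076 0.7036] y [ 0.9953 -0.0971  0.0043] z [ 0.0713  0.7    -0.7106] q [ 0.8826  0.7785 -0.5537  1.8324 -0.4478  0.9337  0.6475] gap 83.6 gf 0.0 F [-0.7435  0.3609 -0.9431]
e -35 [-30.2, 30.2]
e -15 [-30.4, 30.0]
e 0 [-30.2, 30.2]
e 15 [-30.2, 30.1]
e 35 [-29.8, 30.6]
w -18 [-44.8, 44.6]
w 0 [-44.6, 44.8]
w 18 [-44.7, 44.5]
near lower edge z [27.2, 73.1]
near lower edge z [21.9, 36.8, 49.5]
near lower edge z [24.8, 31.4, 34.0, 38.0, 44.6]
near lower edge z [32.1, 37.1, 46.1]
near lower edge z [23.4, 32.6, 42.4]
+y lower edge z [49.4, 67.9]
+y lower edge z [48.0]
+y lower edge z [48.4]
```

Run:
```python
from t import *
h=hv(85)[:2];v=hv(-5)[:2]
S=bot.capture('scene').astype(np.float32);b=cv2.GaussianBlur((S[:,:,2]-S[:,:,0])/(S.sum(2)+10),(0,0),.7);g=S.mean(2)
for nm,pts in(('near',[np.array([503.5,23.7])+30*v+e*h for e in(-36,-18,0,18,36)]),('+y',[np.array([503.5,23.7])+45*h+w*v for w in(-22,0,22)])):
    for q in pts:
        zz=np.arange(-10,70,.5);P=np.array([proj('scene',[*q/1000,z/1000]) for z in zz],np.float32)
        r=cv2.remap(b,P[None,:,0],P[None,:,1],cv2.INTER_LINEAR)[0];gg=cv2.remap(g,P[None,:,0],P[None,:,1],cv2.INTER_LINEAR)[0]
        print(nm,'blue',cross(zz,r,r.max()/2),'foot-desk',cross(zz[:50],gg[:50],70.))
```

```text
near blue [13.2] foot-desk [5.0]
near blue [13.7] foot-desk [5.3]
near blue [13.6] foot-desk [5.0]
near blue [12.5] foot-desk [3.7]
near blue [12.8] foot-desk [4.7]
+y blue [25.3, 67.0] foot-desk [1.6]
+y blue [17.7] foot-desk [1.7]
+y blue [15.5] foot-desk [1.3]
```

```bash
python3 -c "
from bench import bot
print(bot.close_job())"
```

```text
the job is handed in; nothing more can be done
None
```

Job handed in at about 25 s of robot time; no verdict came back. The spare is in the empty bay, and the cover, turned via its end stand, measures centred and down on the caddy's ledge, with its near edge level. I viewed 12 pictures, over the limit of 10.

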